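Put the e-readers and remotes away in the sofa chest and switch the charging dock off

TASK

Tidy the sofa table for the night: pull the chest's drawer right out by its handle, lift every e-reader out of the charging dock and lower it, upright, to the bottom of a slot of the drawer's rack (one to a slot, not dropped), and lay every remote control flat in the tray beside the rack. When all are in, push the drawer fully shut, and last of all switch the dock off by pressing its switch right down to its stop and letting go. Never let an e-reader tip over, and leave the other things on the table and the chest where they are.

Things in the scene. Friction and masses are not known exactly. Their poses are not given: they have to be found in the camera images.
- drawer (a joint): how far the chest's drawer is pulled out, m: 0 = shut, 0.195 = fully out on its stop. The fixed wooden chest on short feet is 220 mm deep, 352 wide, 180 high, 30 mm clear below; plant and notebooks stand on it. The drawer slides level to the chest's front against 2 N of friction, no spring or catch; may start up to 20 mm ajar. Its front is 352 wide, 18 thick, 35 to 163 mm above the table.
- drawer_handle (a point): middle of the drawer's bar handle; its axes are the chest's (z up, x to the chest's back: the drawer opens along -x). A level round bar, 10 mm thick, 110 mm long along y, its axis 40 mm in front of the drawer front and 145 mm above the table; the gap behind it is 35 mm and open from above.
- rack_floor (a point): front edge, at mid-width, of the floor of the slotted grey rack in the drawer's right half (chest's -y), 50 mm above the table, at the inside of the drawer front; moves with the drawer, axes as the handle's. Four slots along y, 165 mm long and closed at the ends, 18 wide, 45 deep, at x = 0.030, 0.068, 0.106, 0.144 m. Drawer fully out, the rear slot's centre is 51 mm clear of the chest.
- tray_floor (a point): front edge, at mid-width, of the floor of the flat grey tray in the drawer's left half (chest's +y), 100 mm above the table, at the inside of the drawer front; moves with the drawer, axes as the handle's. The tray reaches 160 mm along x and 72 mm to either side; its walls rise above its floor by 63 mm at the drawer front, 25 mm at the left, 14 mm next to the rack, 5 mm at the rear.
- dock: fixed charging dock: pale wood block with four slots and, at its right end (its -y), a black housing with a round push switch; 120 (x) x 232 (y) x 50 mm. Origin: on the table under the middle of the slotted block; z up; -x faces the robot. Slots along x, open-ended, 14 mm wide, 38 deep, floor 12 mm above the table, at y = -0.057, -0.019, 0.019, 0.057 m.
- switch (a joint): how far the dock's spring switch is pressed, m: 0 = up, 0.010 = down on its stop; needs about 6 N at the stop and springs back when let go.
- switch_top (a point): centre of the top of the switch's round head, 34 mm across, pressed straight down.
- reader0: e-reader (two to four of them are there), a flat black slab 148 mm long, 10 mm thick, 100 mm high, 180 g, with a grey screen on one face; it starts standing on its long edge in a dock slot. Origin: middle of its lower long edge; x along its length, y through its thickness, z up to its upper long edge.
- reader1: e-reader (two to four of them are there), a flat black slab 148 mm long, 10 mm thick, 100 mm high, 180 g, with a grey screen on one face; it starts standing on its long edge in a dock slot. Origin: middle of its lower long edge; x along its length, y through its thickness, z up to its upper long edge.
- reader2: e-reader (two to four of them are there), a flat black slab 148 mm long, 10 mm thick, 100 mm high, 180 g, with a grey screen on one face; it starts standing on its long edge in a dock slot. Origin: middle of its lower long edge; x along its length, y through its thickness, z up to its upper long edge.
- reader3: e-reader (two to four of them are there), a flat black slab 148 mm long, 10 mm thick, 100 mm high, 180 g, with a grey screen on one face; it starts standing on its long edge in a dock slot. Origin: middle of its lower long edge; x along its length, y through its thickness, z up to its upper long edge.
- remote0: grey TV remote control (one or two are there), 130 x 36 x 18 mm, 90 g, lying on the table. Origin: centre of its underside; x along its length, z up.
- remote1: grey TV remote control (one or two are there), 130 x 36 x 18 mm, 90 g, lying on the table. Origin: centre of its underside; x along its length, z up.
- mug: white mug, 80 mm wide, 92 mm high, standing on a round marble coaster; bystander, origin at the centre of its underside.
- candle: amber candle jar, 76 mm wide, 85 mm high; bystander, origin at the centre of its underside.
- tumbler: green glass tumbler, 72 mm wide, 95 mm high; bystander, origin at the centre of its underside.
- case: blue spectacle case, 160 x 62 x 36 mm; bystander, origin at the centre of its underside.
- book: paperback book lying flat, 200 x 135 x 22 mm; bystander, origin at the centre of its underside.

How it is judged (in metres and radians):
On the way, in this order (a step that is already met when the one before it is completed fails the run):
1. the drawer is pulled out (at least 150 mm) (value of joint drawer above 0.15 m), for 0.2 s.
2. every e-reader stands in a rack slot and every remote lies in the tray (x of reader0 in the frame of rack_floor between 0.015 and 0.159 m and y of reader0 in the frame of rack_floor between -0.02 and 0.02 m and z of reader0 in the frame of rack_floor between -0.01 and 0.01 m and angle between each of reader0, reader1, reader2, reader3's own z axis and vertical below 0.25 rad and linear speed of each of reader0, reader1, reader2, reader3, remote0, remote1 below 0.03 m/s and x of reader1 in the frame of rack_floor between 0.015 and 0.159 m and y of reader1 in the frame of rack_floor between -0.02 and 0.02 m and z of reader1 in the frame of rack_floor between -0.01 and 0.01 m and x of reader2 in the frame of rack_floor between 0.015 and 0.159 m and y of reader2 in the frame of rack_floor between -0.02 and 0.02 m and z of reader2 in the frame of rack_floor between -0.01 and 0.01 m and x of reader3 in the frame of rack_floor between 0.015 and 0.159 m and y of reader3 in the frame of rack_floor between -0.02 and 0.02 m and z of reader3 in the frame of rack_floor between -0.01 and 0.01 m and x of remote0 in the frame of tray_floor between 0.012 and 0.148 m and y of remote0 in the frame of tray_floor between -0.06 and 0.06 m and z of remote0 in the frame of tray_floor between -0.01 and 0.03 m and angle between the z axis of each of remote0, remote1 and the z axis of tray_floor, either way round below 0.3 rad and x of remote1 in the frame of tray_floor between 0.012 and 0.148 m and y of remote1 in the frame of tray_floor between -0.06 and 0.06 m and z of remote1 in the frame of tray_floor between -0.01 and 0.03 m), for 0.2 s.
3. the drawer is pushed shut (within 5 mm) (value of joint drawer below 0.005 m), for 0.2 s.
4. the dock's switch is pressed down to its stop (at least 8.5 of 10 mm) (value of joint switch above 0.0085 m), for 0.1 s.
At the end, for the whole second after the job is handed in: Every e-reader stands upright (within about 14 degrees) at the bottom of a rack slot (its lower edge within 10 mm of the rack floor), every remote lies flat in the tray (all at rest), the drawer is shut within 6 mm and the switch is up again (all of step 2 and value of joint drawer below 0.006 m and value of joint switch below 0.002 m); the robot touches nothing.
It fails at once if an e-reader is tipped over (more than about 57 degrees) (angle between any of reader0, reader1, reader2, reader3's own z axis and vertical above 1 rad).
It fails at once if an e-reader is dropped or flung in the drawer (faster than 0.7 m/s inside the rack) ((x of reader0 in the frame of rack_floor between 0 and 0.17 m and y of reader0 in the frame of rack_floor between -0.03 and 0.03 m and z of reader0 in the frame of rack_floor between -0.01 and 0.045 m and linear speed of reader0 above 0.7 m/s) or (x of reader1 in the frame of rack_floor between 0 and 0.17 m and y of reader1 in the frame of rack_floor between -0.03 and 0.03 m and z of reader1 in the frame of rack_floor between -0.01 and 0.045 m and linear speed of reader1 above 0.7 m/s) or (x of reader2 in the frame of rack_floor between 0 and 0.17 m and y of reader2 in the frame of rack_floor between -0.03 and 0.03 m and z of reader2 in the frame of rack_floor between -0.01 and 0.045 m and linear speed of reader2 above 0.7 m/s) or (x of reader3 in the frame of rack_floor between 0 and 0.17 m and y of reader3 in the frame of rack_floor between -0.03 and 0.03 m and z of reader3 in the frame of rack_floor between -0.01 and 0.045 m and linear speed of reader3 above 0.7 m/s)).
It fails at once if another thing on the table or the chest is moved more than 25 mm (distance of any of mug, candle, tumbler, case, book from where it was at the start of the episode above 0.025 m).
Of reader0, reader1, reader2, reader3 only 2 to 4 are there at a start; the rules pass over those that are not, and their reading is None.
Of remote0, remote1 only 1 to 2 are there at a start; the rules pass over those that are not, and their reading is None.
At some moment in a run one of remote0, remote1 may be knocked a few centimetres aside while the robot is not near it.
It also fails if it takes over 210 s, if anything falls off the work surface, if the arm or the gripper's body presses on something with over 40 N, if the wrist force passes 120 N, or if a joint passes its speed limit or range.

ROBOT

A 6-joint arm with a two-finger parallel gripper is mounted at the origin on the work surface. World frame = base frame: x ahead of the robot, y to its left, z up, the work surface at z = 0. Lengths are in mm, angles in rad, forces in N, time in s.
With the tool pointing down it reaches from about 350 to 975 mm from the base axis. Payload 7.1 kg.
Tool frame: the origin (TCP) lies midway between the tips of the shut fingers; the grasp point (between the pads) lies 19 mm behind it; z points along the fingers, y is the line along which they close (so a half turn about z gives the same grasp; the last joint's range is limited). The gripper opens to 88 mm and grips with 3 to 60 N. Pads are 20 mm wide; open, the fingers measure 115 mm over their backs; the gripper's body (75 mm by 178 mm) begins 61 mm behind the grasp point.
Start: joints at [-1.292, 0.423, 1.63, -0, 1.089, -0.019], TCP at [183.404, -597.467, 185.275] pointing down, gripper open.
Joint ranges: [-3, 3], [-0.9, 2.11], [0.09, 2.58], [-1.31, 4.45], [0.11, 2.69], [-2.54, 2.54]. Speed limits (rad/s): [2.39, 2.39, 3.01, 3.14, 3.14, 3.14].

INTERFACE

Orientations are given as a rotation vector (axis times angle).
In Python, from workcell import get_obs, get_image, camera_params, close_job gives the robot as it stands.
- The arm moves only by the shell command python3 -m creep 'ROWS' [OPENING]. ROWS is a JSON object of lists of equal length, an entry for each row: "delta_pos": the shift along the tool's x, y, z in m, a list of three; "twist": the turn, a rotation vector about the tool's x, y, z in degrees, a list of three. A call has 1 to 20 rows; each row shifts and turns the commanded pose from where the row before left it, along the tool's axes as they then stand; what a row does not reach is not made up. A row lasts 1/12 s, in which the tool goes at most 41.7 mm and 7.16 degrees, less where a joint would pass 70% of its speed; a pose out of reach is approached as far as the arm can. A call with a gripper value outside its range is refused whole. OPENING is the opening, from 0 (shut) to 1 (fully open), set as the call begins (- or left out, the last holds). The fingers move at their own pace and stop on an object; the grip force is fixed at half the most. Time passes only in rows, so rows that do not move let the fingers close. It gives the time, the measured TCP pose, the force, the opening and the grip force at its end, in the units of the state.
- get_obs(): the state, without advancing time (a new reading comes with each control period).
- get_image(name): name is "side" or "top" or "wrist"; returns (picture, depth): 384x512x3 uint8, red, green, blue; 384x512 float32, mm along the optical axis (not along the pixel's ray), 0 where there is no reading.
- camera_params(name): a dict with "camera_matrix" (3x3 intrinsics, pixels), "extrinsics" (4x4, takes a point from camera to world coordinates). Camera axes: x right, y down, z forward; pixel columns grow to the right and rows downward; lengths in mm; the calibration is good to about 2 mm. The wrist camera is an equidistant fisheye: a pixel r from the principal point sees the ray r / f radians off the axis. A picture is of the moment at which its call begins: read the wrist's pose just before it. camera_params takes no time and is no camera call; for the wrist camera it gives the pose at the moment of the call.
- close_job(): hands the job in; it is judged then, once.
The state is a dict: "t": time; "qpos": joint angles; "qvel": joint speeds; "joint_torque": joint torques, N m; "ee_pos": TCP position; "orientation": TCP orientation; "ft_force": force on the tool from outside, world axes, zero at the start; "moment": the same for the moment, N m; "width": finger opening in mm; "grasp_force": force on a finger pad.
Only numpy, scipy, OpenCV 4.12 (cv2) and the standard library are available. Lean on these libraries where they do the work, as an engineer would, in place of code of your own. Each camera call takes 0.05 s, during which the arm holds its last target. There are 200 camera calls.

## Working session

There is one attempt and no reset: what is moved stays moved. The work goes in short steps, Python scripts to look and compute and a shell command to move; the robot and the scene stay as the last step left them, time stands still between calls to the robot, and variables do not carry over. Pictures are saved under pics/ and viewed, at most 14 in all, crops included, and the job is handed in when it is done.

```bash
mkdir -p pics; ls
python3 - <<'E'
from workcell import *
import cv2,numpy as np
o=get_obs(); print({k:np.round(v,3).tolist() for k,v in o.items()})
for n in("top","side"):
    im,d=get_image(n); cv2.imwrite(f"pics/{n}0.png",im[:,:,::-1]); np.savez(f"/tmp/{n}0.npz",im=im,d=d)
    p=camera_params(n); print(n,np.round(p["camera_matrix"],2).tolist(),np.round(p["extrinsics"],3).tolist())
E
```

```text
pics
{'t': 0.0, 'qpos': [-1.292, 0.424, 1.631, -0.0, 1.089, -0.019], 'qvel': [-0.0, 0.002, -0.001, 0.001, -0.0, 0.002], 'joint_torque': [0.001, -54.461, -27.367, 0.064, 0.023, -0.0], 'ee_pos': [183.232, -596.885, 184.519], 'orientation': [-3.105, -0.466, 0.0], 'ft_force': [-0.408, 0.227, -0.18], 'moment': [-0.025, 0.012, -0.026], 'grasp_force': 0.0, 'width': 87.894}
top [[405.43, 0.0, 261.73], [0.0, 405.43, 196.2], [0.0, 0.0, 1.0]] [[0.027, -0.994, 0.11, 381.109], [-1.0, -0.026, 0.013, 15.832], [-0.01, -0.11, -0.994, 1409.995], [0.0, 0.0, 0.0, 1.0]]
side [[359.11, 0.0, 259.87], [0.0, 359.11, 189.38], [0.0, 0.0, 1.0]] [[-0.946, -0.219, 0.24, 218.591], [-0.325, 0.596, -0.735, 991.231], [0.018, -0.773, -0.635, 949.325], [0.0, 0.0, 0.0, 1.0]]
```

```bash
python3 -c "
import cv2,numpy as np
a=cv2.imread('pics/top0.png');b=cv2.imread('pics/side0.png')
cv2.imwrite('pics/both0.png',cv2.resize(np.vstack([a,b]),None,fx=.78,fy=.78))"
```

```text
(no output)
```

View pics/top0.png

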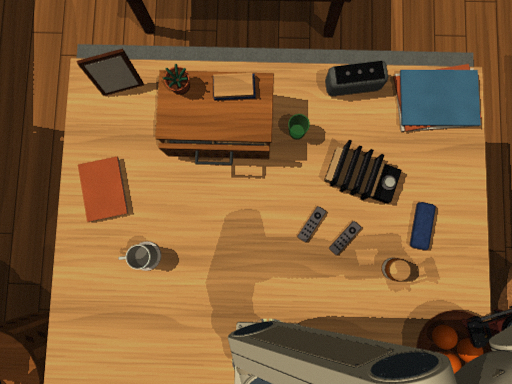

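View pics/side0.png

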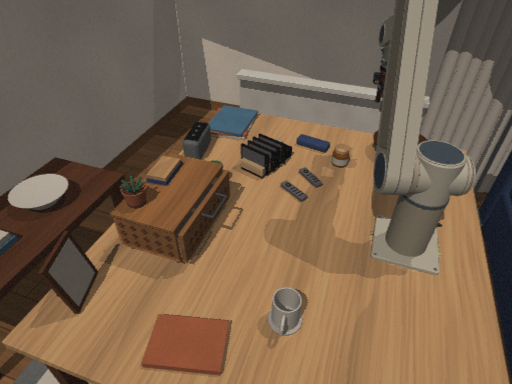

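```bash
cat > h.py <<'E'
import numpy as np, cv2, sys
from workcell import *
from scipy.spatial.transform import Rotation as R
def cam(n):
    p=camera_params(n); return n,np.array(p["camera_matrix"]),np.array(p["extrinsics"])
def shot(n,name):
    c=cam(n); im,d=get_image(n); cv2.imwrite(f"pics/{name}.png",im[:,:,::-1]); np.savez(f"/tmp/{name}.npz",im=im,d=d,K=c[1],E=c[2],n=n)
def load(name):
    z=np.load(f"/tmp/{name}.npz"); return z["im"],z["d"],(str(z["n"]),z["K"],z["E"])
def rays(c,uv):
    n,K,E=c; q=(np.atleast_2d(uv).astype(float)-K[:2,2])/[K[0,0],K[1,1]]
    if n=="wrist":
        r=np.linalg.norm(q,axis=1,keepdims=True)+1e-9; v=np.hstack([q/r*np.sin(r),np.cos(r)])
    else: v=np.hstack([q,np.ones((len(q),1))])
    return v@E[:3,:3].T, E[:3,3]
def onz(c,uv,z):
    v,o=rays(c,uv); return o+v*((z-o[2])/v[:,2:])
def withd(c,uv,d):  # depth along optical axis
    v,o=rays(c,uv); return o+v*(np.atleast_1d(d)/(v@c[2][:3,2]))[:,None]
def tri(obs): # list of (cam,uv) -> point, residual
    A=0;b=0;L=[]
    for c,uv in obs:
        v,o=rays(c,uv); v=v[0]/np.linalg.norm(v[0]); P=np.eye(3)-np.outer(v,v); A=A+P; b=b+P@o; L.append((P,o))
    x=np.linalg.solve(A,b); return x,max(np.linalg.norm(P@(x-o)) for P,o in L)
def proj(c,X):
    n,K,E=c; q=(np.atleast_2d(X)-E[:3,3])@E[:3,:3]
    if n=="wrist":
        s=np.hypot(q[:,0],q[:,1])+1e-9; th=np.arctan2(s,q[:,2]); q=q[:,:2]/s[:,None]*th[:,None]
    else: q=q[:,:2]/q[:,2:]
    return q*[K[0,0],K[1,1]]+K[:2,2]
def go(pos,yaw,tilt=None):
    """shift (tool axes as they stand) and twist to reach TCP pos, tool x at yaw deg, pointing down"""
    o=get_obs(); r=R.from_rotvec(o["orientation"]); Rt=R.from_euler("z",yaw,degrees=True)*R.from_euler("x",180,degrees=True)
    if tilt is not None: Rt=tilt
    x=r.as_matrix()[:,0]
    print("t",round(o["t"],2),"pos",np.round(o["ee_pos"],1),"yaw",round(np.degrees(np.arctan2(x[1],x[0])),1),"w",round(o["width"],1))
    D=np.array(pos)-o["ee_pos"]
    print("shift now-axes m",np.round(r.inv().apply(D)/1e3,4),"after-twist axes",np.round(Rt.inv().apply(D)/1e3,4),"twist",np.round((r.inv()*Rt).as_rotvec(degrees=True),2))
E
python3 - <<'E'
from h import *
for n,pts in(("top",dict(chTL=(158,72,180),chTR=(273,76,180),chFL=(157,138,180),chFR=(271,142,180),handleL=(193,159,145),handleR=(234,159,145),dA=(345,143,112),dB=(334,188,112),sw=(389,183,60),rem1=(312,224,18),rem2=(346,238,18),tum=(298,126,50),cand=(402,270,50),mug=(142,256,50),case=(424,226,36),speaker=(357,78,50))),):
    c=cam(n); z=np.load(f"/tmp/{n}0.npz")
    for k,(u,v,h) in pts.items(): print(k,np.round(onz(c,(u,v),h)[0]),np.round(withd(c,(u,v),z["d"][v,u])[0]))
E
```

```text
chTL [905. 371. 180.] [984. 425.  -6.]
chTR [900.   7. 180.] [900.   7. 180.]
chFL [691. 362. 180.] [690. 361. 184.]
chFR [687.   8. 180.] [690.   8. 169.]
handleL [634. 254. 145.] [664. 282.  -4.]
handleR [638. 123. 145.] [666. 135.   6.]
dA [ 707. -234.  112.] [ 735. -256.    1.]
dB [ 558. -199.  112.] [ 573. -218.   -0.]
sw [ 586. -392.   60.] [ 584. -387.   78.]
rem1 [ 444. -141.   18.] [ 444. -141.   20.]
rem2 [ 400. -257.   18.] [ 399. -257.   20.]
tum [778. -85.  50.] [791. -88.   5.]
cand [ 299. -436.   50.] [ 301. -426.   79.]
mug [321. 427.  50.] [319. 438.  14.]
case [ 447. -516.   36.] [ 447. -517.   33.]
speaker [ 954. -287.   50.] [ 930. -274.  107.]
```

Run:
```python
from h import *
go([560,-230,350],70)
c=cam("wrist"); print(c[1].round(1).tolist(),c[2].round(3).tolist())
```

```text
t 0.1 pos [ 183.3 -596.9  184.6] yaw 17.1 w 87.6
shift now-axes m [ 0.4678 -0.2405 -0.1651] after-twist axes [ 0.4737  0.2285 -0.1654] twist [-7.000e-02 -4.000e-02 -5.294e+01]
[[297.3, 0.0, 256.0], [0.0, 297.3, 189.8], [0.0, 0.0, 1.0]] [[0.294, -0.919, -0.263, 256.259], [-0.956, -0.283, -0.08, -575.933], [-0.001, 0.275, -0.962, 382.819], [0.0, 0.0, 0.0, 1.0]]
```

```bash
python3 -m creep '{"delta_pos":[[0,0,-0.041],[0,0,-0.041],[0,0,-0.041],[0,0,-0.041],[0.033,-0.017,0],[0.033,-0.017,0],[0.033,-0.017,0],[0.033,-0.017,0],[0.033,-0.017,0],[0.033,-0.017,0],[0.033,-0.017,0],[0.033,-0.017,0],[0.033,-0.017,0],[0.033,-0.017,0],[0.033,-0.017,0],[0.033,-0.017,0],[0.033,-0.017,0],[0.033,-0.017,0]],"twist":[[0,0,0],[0,0,0],[0,0,0],[0,0,0],[0,0,0],[0,0,0],[0,0,0],[0,0,0],[0,0,0],[0,0,0],[0,0,0],[0,0,0],[0,0,0],[0,0,0],[0,0,0],[0,0,0],[0,0,0],[0,0,0]]}' && python3 -m creep '{"delta_pos":[[0,0,0],[0,0,0],[0,0,0],[0,0,0],[0,0,0],[0,0,0],[0,0,0],[0,0,0],[0,0,0]],"twist":[[0,0,-6.5],[0,0,-6.5],[0,0,-6.5],[0,0,-6.5],[0,0,-6.5],[0,0,-6.5],[0,0,-6.5],[0,0,-6.5],[0,0,0]]}' 1
python3 - <<'E'
from h import *
shot("wrist","w1"); go([560,-230,350],70)
E
```

```text
t: 1.6
ee_pos: [556.1, -232.7, 348.9]
orientation: [-3.106, -0.466, 0.001]
ft_force: [0.5, -0.1, 0.4]
width: 87.8
grasp_force: 0.0
t: 2.35
ee_pos: [555.0, -234.3, 348.8]
orientation: [-2.584, -1.786, 0.001]
ft_force: [0.5, -0.1, -0.1]
width: 87.6
grasp_force: 0.0
t 2.4 pos [ 555.  -234.3  348.8] yaw 68.9 w 87.7
shift now-axes m [ 0.0058  0.0031 -0.0012] after-twist axes [ 0.0057  0.0032 -0.0012] twist [-0.05 -0.   -1.06]
```

View pics/w1.png

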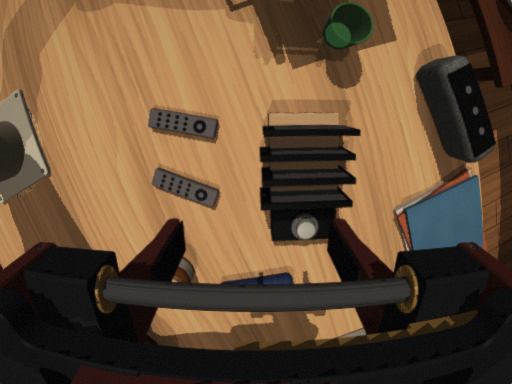

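```bash
cat >> h.py <<'E'
def cloud(name):
    im,d,c=load(name); h,w=d.shape; U,V=np.meshgrid(np.arange(w),np.arange(h))
    P=withd(c,np.c_[U.ravel(),V.ravel()],d.ravel()).reshape(h,w,3); P[d<=0]=np.nan; return im,P,c
def blobs(P,m,amin=40):
    n,l,s,ct=cv2.connectedComponentsWithStats(m.astype(np.uint8)); out=[]
    for i in range(1,n):
        if s[i,4]<amin: continue
        X=P[l==i]; r=cv2.minAreaRect(X[:,:2].astype(np.float32)); (cx,cy),(a,b),t=r
        if a<b: a,b,t=b,a,t+90
        out.append((s[i,4],np.round([cx,cy,np.median(X[:,2])],1),np.round([a,b],1),round((t+90)%180-90,1),np.round(ct[i])))
    return out
E
python3 - <<'E'
from h import *
im,P,c=cloud("w1"); z=P[...,2]; g=im.max(2)
roi=np.zeros(z.shape,bool); roi[90:245,140:370]=1
print("tops");[print(*b) for b in blobs(P,roi&(z>100)&(z<125)&(g<90),60)]
print("remotes");[print(*b) for b in blobs(P,roi&(z>9)&(z<28)&(np.indices(z.shape)[1]<235),200)]
print("switch");[print(*b) for b in blobs(P,roi&(z>45)&(z<80)&(g>90)&(np.indices(z.shape)[0]>205),60)]
E
```

```text
tops
719 [ 648.2 -227.8  110.7] [147.1  11.7] -18.9 [311. 132.]
738 [ 630.6 -261.8  110.7] [146.6  11.6] -18.7 [307. 157.]
729 [ 620.3 -297.9  110.4] [146.1  11.2] -18.8 [307. 181.]
768 [ 605.3 -333.4  110.5] [146.4  11.2] -19.0 [306. 204.]
remotes
1329 [ 445.7 -140.4   16.6] [129.6  37.4] -32.4 [182. 123.]
1211 [ 402.5 -254.7   16.6] [130.1  36.9] -41.4 [185. 187.]
switch
281 [ 591.3 -393.4   74.7] [38.6 32.1] -73.0 [306. 229.]
```

```bash
python3 -m creep '{"delta_pos":[[0,0,0],[0,0,0],[0,0,0],[0.037,0.005,0.002],[0.037,0.005,0.002],[0.037,0.005,0.002],[0.037,0.005,0.002],[0.037,0.005,0.002],[0.037,0.005,0.002],[0.037,0.005,0.002],[0.037,0.005,0.002],[0.037,0.005,0.002],[0,0,0]],"twist":[[0,0,-7],[0,0,-7],[0,0,-7],[0,0,0],[0,0,0],[0,0,0],[0,0,0],[0,0,0],[0,0,0],[0,0,0],[0,0,0],[0,0,0],[0,0,0]]}' 0.4
python3 - <<'E'
from h import *
shot("wrist","w2"); go([637,190,250],90)
E
```

```text
t: 3.48
ee_pos: [599.8, 104.3, 330.4]
orientation: [-2.218, -2.222, -0.001]
ft_force: [0.5, -1.0, -0.3]
width: 35.2
grasp_force: 0.0
t 3.53 pos [599.7 101.6 330.6] yaw 90.1 w 35.0
shift now-axes m [0.0883 0.0376 0.0806] after-twist axes [0.0884 0.0373 0.0806] twist [-0.06 -0.01  0.11]
```

View pics/w2.png

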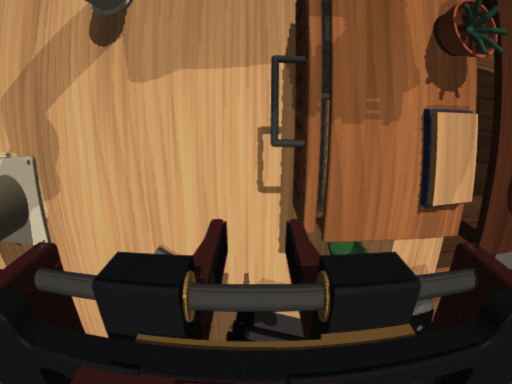

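Run:
```python
from h import *
im,P,c=cloud("w2"); z=P[...,2]; g=im.max(2).astype(int); C=np.indices(z.shape)[1]; Rw=np.indices(z.shape)[0]
roi=(C>264)&(C<310)&(Rw>45)&(Rw<160)
print("handle");[print(*b) for b in blobs(P,roi&(z>125)&(z<165)&(C<281)&(g<100),60)]
print("front top");[print(*b) for b in blobs(P,(C>290)&(C<330)&(Rw<235)&(z>150)&(z<172),200)]
print("chest top");[print(*b) for b in blobs(P,(C>300)&(C<480)&(Rw<250)&(z>174)&(z<186),2000)]
# triangulate handle ends with the top camera
c0=cam("top"); print(proj(c0,np.array([[637,250,145],[637,135,145]])).round(1))
```

```text
handle
699 [624.9 188.1 148. ] [118.5  12.8] -89.6 [275. 101.]
front top
3611 [672.5 167.9 161.4] [309.9  20.4] 89.9 [312. 113.]
chest top
27956 [801.9 181.6 178.8] [351.5 226. ] 89.9 [388. 118.]
[[194.2 158.2]
 [230.4 159.1]]
```

```bash
python3 -m creep '{"delta_pos":[[0.0288,0.0084,0],[0.0288,0.0084,0],[0.0288,0.0084,0],[0,0,0.035],[0,0,0.035],[0,0,0.035],[0,0,0.035],[0,0,0.03],[0,0,0.03],[0,0,0],[0,0,0]],"twist":[[0,0,0],[0,0,0],[0,0,0],[0,0,0],[0,0,0],[0,0,0],[0,0,0],[0,0,0],[0,0,0],[0,0,0],[0,0,0]]}' - && python3 -c "
from h import *
go([625,188,129],90)"
```

```text
t: 4.45
ee_pos: [624.0, 183.6, 130.1]
orientation: [-2.222, -2.219, 0.005]
ft_force: [1.1, -0.0, 0.3]
width: 35.1
grasp_force: 0.0
t 4.45 pos [624.  183.6 130.1] yaw 89.9 w 35.1
shift now-axes m [0.0044 0.001  0.0011] after-twist axes [0.0044 0.001  0.0011] twist [-0.2   0.07 -0.09]
```

```bash
python3 -m creep '{"delta_pos":[[0,0,0],[0,0,0],[0,0,0],[0,0,0],[0,0,0]],"twist":[[0,0,0],[0,0,0],[0,0,0],[0,0,0],[0,0,0]]}' 0 && python3 -m creep '{"delta_pos":[[0,-0.01,0],[0,-0.018,0],[0,-0.02,0],[0,-0.02,0],[0,-0.02,0],[0,-0.02,0],[0,-0.02,0],[0,-0.02,0],[0,-0.018,0],[0,-0.014,0],[0,-0.01,0],[0,0,0],[0,0,0]],"twist":[[0,0,0],[0,0,0],[0,0,0],[0,0,0],[0,0,0],[0,0,0],[0,0,0],[0,0,0],[0,0,0],[0,0,0],[0,0,0],[0,0,0],[0,0,0]]}' -
```

```text
t: 4.87
ee_pos: [625.6, 185.3, 132.5]
orientation: [2.22, 2.222, 0.003]
ft_force: [0.0, 0.2, -0.8]
width: 5.0
grasp_force: 0.0
t: 5.95
ee_pos: [435.0, 185.1, 131.6]
orientation: [2.219, 2.223, 0.001]
ft_force: [0.1, 0.2, 0.7]
width: 0.7
grasp_force: 0.0
```

```bash
python3 -c "
from h import *
shot('wrist','w3'); shot('top','t3')"
```

```text
(no output)
```

View pics/w3.png

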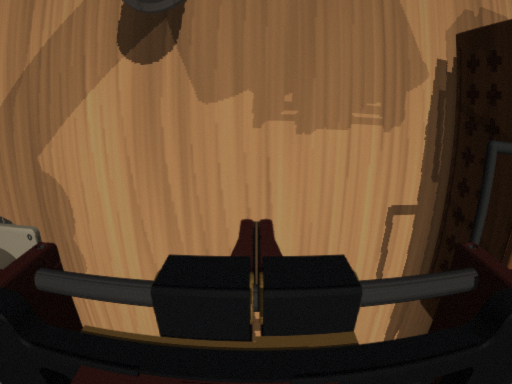

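Run:
```python
from h import *
im,P,c=cloud("w3"); z=P[...,2]; g=im.max(2).astype(int); C=np.indices(z.shape)[1]; Rw=np.indices(z.shape)[0]
print("handle");[print(*b) for b in blobs(P,(C>468)&(C<500)&(Rw>140)&(Rw<245)&(z>120)&(z<165)&(g<110),40)]
print(get_obs()["ee_pos"],c[2][:3,3])
# same bar: left bar corner seen in w2 (274,60) and w3
im2,P2,c2=cloud("w2")
m=(C>264)&(C<283)&(P2[...,2]>125)&(P2[...,2]<165); ys=P2[m]; print("w2 bar y range",np.nanpercentile(ys,[1,50,99],axis=0).round(1))
# pad/finger geometry in w2 & w3: 
for v in (222,230,240,250,260):
    s=(g[v]<110); print(v,np.where(s[200:320])[0][[0,-1]]+200, P[v,248].round(1),P[v,264].round(1))
```

```text
handle
1152 [624.3 204.  147.2] [88.3 14.2] 88.3 [485. 190.]
561 [664.4 180.4 126.5] [72.5  4.4] -89.8 [494. 221.]
[435.97530241 185.14713517 131.57516354] [435.7188649  259.47509476 329.88590327]
w2 bar y range [[618.8 129.  143.6]
 [624.4 185.7 147.9]
 [633.5 247.  150.5]]
222 [241 271] [431.5 195.6 173. ] [440.6 195.3 172.3]
230 [240 273] [431.8 195.3 183.7] [440.3 195.6 184.3]
240 [237 274] [432.1 195.6 196.8] [440.  195.2 196. ]
250 [233 279] [432.3 195.9 208.1] [439.7 196.  208.2]
260 [200 319] [433.6 217.6 255.8] [438.2 216.8 254.4]
```

Run:
```python
from h import *
im,P,c=cloud("w3"); T=np.array([436,185.1,131.6])
for dz in(0,10,19,30,40,50,60): print(dz,proj(c,T+[0,0,dz])[0].round(1),proj(c,T+[0,10,dz])[0].round(1))
for v in range(150,262,8): print(v,P[v,250].round(1),P[v,257].round(1),im[v,250])
t=np.load("/tmp/t3.npz"); print(cam("top")[2][2,3])
```

```text
0 [255.8 213.7] [255.9 200.3]
10 [255.8 218.8] [255.9 204.9]
19 [255.8 223.9] [255.9 209.5]
30 [255.9 230.7] [255.9 215.6]
40 [255.9 237.6] [255.9 221.8]
50 [255.9 245.2] [255.9 228.8]
60 [255.9 253.7] [255.9 236.5]
150 [429.5 211.3  -0.7] [4.373e+02 2.114e+02 1.000e-01] [169 125  78]
158 [429.4 202.2  -0.6] [437.3 202.   -1.8] [171 127  81]
166 [429.4 192.9  -1. ] [437.4 193.1  -0. ] [170 124  79]
174 [ 4.294e+02  1.837e+02 -4.000e-01] [437.4 183.6  -1.2] [170 125  79]
182 [429.4 174.2  -0.9] [ 4.374e+02  1.744e+02 -2.000e-01] [170 126  80]
190 [429.3 164.   -2.9] [437.5 165.1   0.6] [171 125  80]
198 [429.3 154.9  -1.1] [437.5 154.8  -1.2] [168 122  78]
206 [429.3 145.   -1. ] [437.5 145.1  -0.8] [168 121  77]
214 [429.3 135.3  -0. ] [437.6 135.   -0.8] [161 115  74]
222 [432.6 195.8 173.6] [436.6 194.1 169.4] [41 18 15]
230 [432.8 195.6 184.4] [436.6 193.7 180.2] [42 20 17]
238 [433.  195.7 194.7] [436.5 194.5 192.1] [39 16 13]
246 [nan nan nan] [436.5 193.4 198.9] [42 20 18]
254 [433.3 195.5 211.3] [436.5 192.7 206.1] [41 17 15]
1409.9949912668355
```

Run:
```python
from h import *
im,d,c=load("t3"); u=proj(c,[[436,185,131]])[0]; print(u)
s=load("w3"); a=im[110:330,100:330]; cv2.imwrite("pics/t3c.png",cv2.resize(a[:,:,::-1],None,fx=2.4,fy=2.4,interpolation=cv2.INTER_CUBIC))
shot("side","s3"); im,d,c=load("s3"); u=proj(c,[[436,185,131]])[0]; print(u); x,y=map(int,u); a=im[max(y-80,0):y+80,max(0,x-100):x+100]; cv2.imwrite("pics/s3c.png",cv2.resize(a[:,:,::-1],None,fx=3.5,fy=3.5,interpolation=cv2.INTER_CUBIC))
```

```text
[212.65239184 222.26010004]
[272.6840696  221.57115216]
```

View pics/s3c.png

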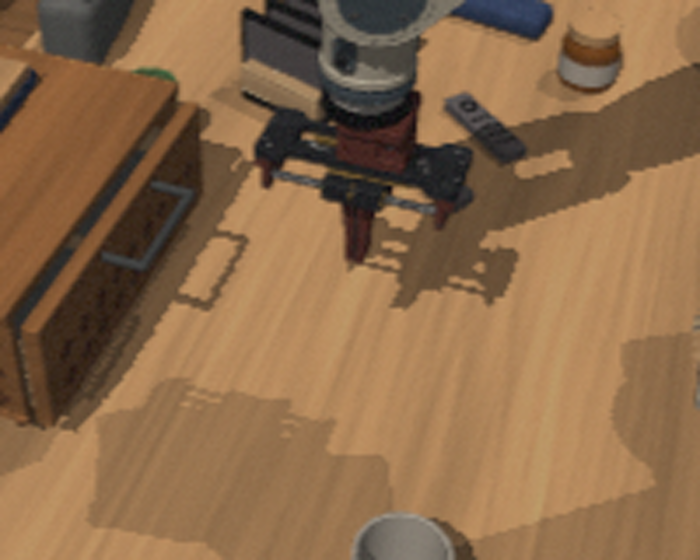

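```bash
python3 -m creep '{"delta_pos":[[0,0,0.03],[0,0,0.03],[0,0,0.03],[0,0,0.02],[0,0,0.01],[0,0,0.005],[0,0,0],[0,0,0]],"twist":[[0,0,0],[0,0,0],[0,0,0],[0,0,0],[0,0,0],[0,0,0],[0,0,0],[0,0,0]]}' - ; python3 -m creep '{"delta_pos":[[0,0,0.002],[0,0,0.002],[0,0,0]],"twist":[[0,0,0],[0,0,0],[0,0,0]]}' -
```

```text
t: 6.77
ee_pos: [435.8, 185.1, 6.8]
orientation: [2.22, 2.222, 0.001]
ft_force: [1.0, -0.1, 0.3]
width: 0.6
grasp_force: 0.0
t: 7.02
ee_pos: [435.5, 185.1, 2.8]
orientation: [2.22, 2.222, 0.002]
ft_force: [-0.7, -0.1, -0.1]
width: 0.1
grasp_force: 0.0
```

```bash
python3 -m creep '{"delta_pos":[[0,0,0.003],[0,0,0.002],[0,0,0]],"twist":[[0,0,0],[0,0,0],[0,0,0]]}' - ; python3 -m creep '{"delta_pos":[[0,0,0.002],[0,0,0.002],[0,0,0]],"twist":[[0,0,0],[0,0,0],[0,0,0]]}' -; python3 -m creep '{"delta_pos":[[0,0,0.002],[0,0,0.002],[0,0,0]],"twist":[[0,0,0],[0,0,0],[0,0,0]]}' -
```

```text
t: 7.27
ee_pos: [434.8, 184.9, -2.9]
orientation: [-2.22, -2.223, 0.0]
ft_force: [-0.7, 0.1, -0.5]
width: 0.6
grasp_force: 0.0
t: 7.52
ee_pos: [434.8, 184.8, -7.1]
orientation: [-2.22, -2.223, 0.001]
ft_force: [0.1, -0.1, 0.3]
width: 0.7
grasp_force: 0.0
t: 7.77
ee_pos: [434.8, 184.8, -11.1]
orientation: [-2.22, -2.223, 0.001]
ft_force: [-0.5, 0.6, -0.4]
width: 0.5
grasp_force: 0.0
```

```bash
python3 -m creep '{"delta_pos":[[0,0,0.002],[0,0,0.002],[0,0,0]],"twist":[[0,0,0],[0,0,0],[0,0,0]]}' - ; python3 -m creep '{"delta_pos":[[0,0,0.002],[0,0,0.002],[0,0,0]],"twist":[[0,0,0],[0,0,0],[0,0,0]]}' -; python3 -m creep '{"delta_pos":[[0,0,0.001],[0,0,0.001],[0,0,0]],"twist":[[0,0,0],[0,0,0],[0,0,0]]}' -
```

```text
t: 8.02
ee_pos: [434.8, 184.8, -15.1]
orientation: [-2.22, -2.223, 0.001]
ft_force: [0.1, -0.1, 0.4]
width: 0.9
grasp_force: 0.0
t: 8.27
ee_pos: [434.7, 184.8, -19.1]
orientation: [-2.22, -2.223, 0.001]
ft_force: [0.5, -1.6, -0.7]
width: 0.3
grasp_force: 0.0
t: 8.52
ee_pos: [434.9, 184.8, -20.9]
orientation: [-2.22, -2.223, 0.0]
ft_force: [-0.6, 0.3, -1.0]
width: 0.4
grasp_force: 0.0
```

```bash
python3 -m creep '{"delta_pos":[[0,0,0.001],[0,0,0.001],[0,0,0]],"twist":[[0,0,0],[0,0,0],[0,0,0]]}' - ; python3 -m creep '{"delta_pos":[[0,0,0.001],[0,0,0.001],[0,0,0]],"twist":[[0,0,0],[0,0,0],[0,0,0]]}' -; python3 -m creep '{"delta_pos":[[0,0,0.001],[0,0,0.001],[0,0,0]],"twist":[[0,0,0],[0,0,0],[0,0,0]]}' -
```

```text
t: 8.77
ee_pos: [434.9, 184.9, -22.9]
orientation: [-2.22, -2.223, 0.0]
ft_force: [-0.2, 0.7, 0.8]
width: 0.5
grasp_force: 0.0
t: 9.02
ee_pos: [434.9, 184.9, -24.9]
orientation: [-2.22, -2.223, 0.0]
ft_force: [0.1, -0.3, -0.7]
width: 0.7
grasp_force: 0.0
t: 9.27
ee_pos: [434.8, 184.8, -26.9]
orientation: [-2.22, -2.223, 0.0]
ft_force: [-0.3, 0.2, -0.9]
width: 0.8
grasp_force: 0.0
```

```bash
python3 -m creep '{"delta_pos":[[0,0,0.002],[0,0,0.002],[0,0,0]],"twist":[[0,0,0],[0,0,0],[0,0,0]]}' - ; python3 -m creep '{"delta_pos":[[0,0,0.001],[0,0,0.001],[0,0,0]],"twist":[[0,0,0],[0,0,0],[0,0,0]]}' -; python3 -m creep '{"delta_pos":[[0,0,0.001],[0,0,0.001],[0,0,0]],"twist":[[0,0,0],[0,0,0],[0,0,0]]}' - | grep -E "pos|force"
python3 - <<'E'
from h import *
shot("wrist","w4"); im,P,c=cloud("w4")
for v in range(190,240,4): print(v,P[v,250].round(1),im[v,250],P[v,235].round(1))
E
```

```text
t: 9.52
ee_pos: [434.8, 184.8, -31.1]
orientation: [-2.22, -2.223, 0.001]
ft_force: [-0.4, 0.5, 0.5]
width: 0.4
grasp_force: 0.0
t: 9.77
ee_pos: [434.9, 184.9, -32.9]
orientation: [-2.22, -2.223, 0.0]
ft_force: [-0.4, 0.6, -0.2]
width: 0.6
grasp_force: 0.0
ee_pos: [434.9, 184.9, -34.9]
ft_force: [-0.7, 0.1, -0.2]
grasp_force: 0.0
190 [432.5 212.1  -1.2] [147 106  66] [423.7 211.8  -2.3]
194 [432.5 209.9  -0.6] [147 105  66] [423.8 209.7  -1. ]
198 [432.4 206.8  -2.7] [147 105  67] [423.7 207.3  -1.1]
202 [432.5 204.9  -0.8] [148 107  67] [423.6 204.6  -1.8]
206 [432.4 202.2  -1.6] [148 107  67] [423.7 202.4  -0.9]
210 [432.4 199.5  -2. ] [149 108  69] [423.5 199.5  -1.9]
214 [432.4 197.4  -1. ] [149 108  69] [423.5 197.3  -1.2]
218 [432.4 194.9  -0.9] [143 104  66] [423.5 195.   -0.5]
222 [432.6 195.5   6.7] [43 20 16] [423.4 192.3  -0.9]
226 [432.6 195.   11.4] [42 19 14] [423.4 189.6  -1.2]
230 [432.8 195.5  18.2] [42 20 16] [4.234e+02 1.875e+02 2.000e-01]
234 [432.9 195.4  23.1] [41 18 15] [423.2 183.9  -2. ]
238 [432.9 195.   27. ] [42 18 15] [423.2 181.6  -1.2]
```

```bash
python3 -m creep '{"delta_pos":[[0,0,0.001],[0,0,0.001],[0,0,0]],"twist":[[0,0,0],[0,0,0],[0,0,0]]}' - | grep -E "pos|force"; python3 -m creep '{"delta_pos":[[0,0,0.001],[0,0,0.001],[0,0,0]],"twist":[[0,0,0],[0,0,0],[0,0,0]]}' - | grep -E "pos|force"; python3 -m creep '{"delta_pos":[[0,0,0.001],[0,0,0]],"twist":[[0,0,0],[0,0,0]]}' - | grep -E "pos|force"
```

```text
ee_pos: [434.9, 184.8, -36.9]
ft_force: [-0.7, -0.4, -0.2]
grasp_force: 0.0
ee_pos: [435.0, 184.9, -37.2]
ft_force: [-6.1, -2.3, 25.5]
grasp_force: 12.8
ee_pos: [435.0, 184.9, -37.3]
ft_force: [-8.5, -2.9, 39.6]
grasp_force: 20.2
```

```bash
sed -i 's|    D=np.array(pos)-o\["ee_pos"\]|    D=np.array(pos)-[0,0,37]-o["ee_pos"]  # pos = real finger tips, 37 mm behind the reported TCP (touch test)|' h.py
python3 -m creep '{"delta_pos":[[0,0,-0.02],[0,0,-0.04],[0,0,-0.04],[0,0,-0.04],[0,0,-0.04],[0,0,-0.035],[0,0.03,0],[0,0.032,0],[0,0.032,0],[0,0.032,0],[0,0.032,0],[0,0.03,0],[0,0,0],[0,0,0]],"twist":[[0,0,0],[0,0,0],[0,0,0],[0,0,0],[0,0,0],[0,0,0],[0,0,0],[0,0,0],[0,0,0],[0,0,0],[0,0,0],[0,0,0],[0,0,0],[0,0,0]]}' 0.4 |head -2; python3 -c "
from h import *
go([624.3,188,126],90)"
```

```text
t: 11.9
ee_pos: [623.4, 184.8, 174.5]
t 11.9 pos [623.4 184.8 174.5] yaw 90.0 w 35.3
shift now-axes m [0.0032 0.001  0.0855] after-twist axes [0.0032 0.0009 0.0855] twist [-0.05  0.01  0.02]
```

```bash
python3 -m creep '{"delta_pos":[[0.003,0.001,0.025],[0,0,0.03],[0,0,0.03],[0,0,0],[0,0,0]],"twist":[[0,0,0],[0,0,0],[0,0,0],[0,0,0],[0,0,0]]}' - && python3 -m creep '{"delta_pos":[[0,0,0],[0,0,0],[0,0,0],[0,0,0],[0,0,0]],"twist":[[0,0,0],[0,0,0],[0,0,0],[0,0,0],[0,0,0]]}' 0
```

```text
t: 12.32
ee_pos: [621.4, 187.8, 89.1]
orientation: [-2.218, -2.221, 0.006]
ft_force: [-0.1, -0.5, -0.6]
width: 35.3
grasp_force: 0.0
t: 12.73
ee_pos: [624.5, 188.3, 91.8]
orientation: [2.22, 2.222, 0.002]
ft_force: [-1.7, -0.3, 6.7]
width: 9.2
grasp_force: 30.0
```

Bar held (9.2 mm, 30 N). Pull.

```bash
python3 -m creep '{"delta_pos":[[0,-0.01,0],[0,-0.018,0],[0,-0.02,0],[0,-0.02,0],[0,-0.02,0],[0,-0.02,0],[0,-0.02,0],[0,-0.02,0],[0,-0.018,0],[0,-0.014,0],[0,-0.008,0],[0,0,0],[0,0,0]],"twist":[[0,0,0],[0,0,0],[0,0,0],[0,0,0],[0,0,0],[0,0,0],[0,0,0],[0,0,0],[0,0,0],[0,0,0],[0,0,0],[0,0,0],[0,0,0]]}' -
```

```text
t: 13.82
ee_pos: [438.0, 189.0, 91.7]
orientation: [2.218, 2.221, 0.009]
ft_force: [2.8, 1.9, 5.8]
width: 9.2
grasp_force: 30.0
```

```bash
python3 -m creep '{"delta_pos":[[0,-0.002,0],[0,-0.002,0],[0,-0.002,0],[0,0,0]],"twist":[[0,0,0],[0,0,0],[0,0,0],[0,0,0]]}' -; python3 -m creep '{"delta_pos":[[0,0,0],[0,0,0],[0,0,-0.02],[0,0,-0.04],[0,0,-0.04],[0,0,-0.04],[0,0,-0.04],[0,0,-0.04],[0,0.02,0],[0,0.03,0],[0,0.03,0],[0,0,0],[0,0,0]],"twist":[[0,0,0],[0,0,0],[0,0,0],[0,0,0],[0,0,0],[0,0,0],[0,0,0],[0,0,0],[0,0,0],[0,0,0],[0,0,0],[0,0,0],[0,0,0]]}' 0.4
python3 - <<'E'
from h import *
shot("wrist","w5")
E
```

```text
t: 14.15
ee_pos: [438.4, 189.1, 91.9]
orientation: [2.212, 2.217, 0.022]
ft_force: [26.2, -3.9, -15.6]
width: 9.2
grasp_force: 30.0
t: 15.23
ee_pos: [509.8, 187.6, 309.5]
orientation: [-2.221, -2.221, 0.003]
ft_force: [-0.2, 0.6, -0.3]
width: 34.9
grasp_force: 0.0
```

View pics/w5.png

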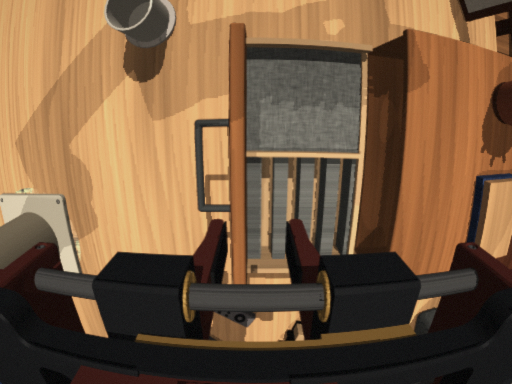

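```bash
python3 -m creep '{"delta_pos":[[-0.03,0.01,0],[-0.035,0.01,0],[-0.035,0.01,0],[-0.035,0.01,0],[-0.03,0.01,0],[0,0,0],[0,0,0]],"twist":[[0,0,0],[0,0,0],[0,0,0],[0,0,0],[0,0,0],[0,0,0],[0,0,0]]}' - |head -2
python3 - <<'E'
from h import *
shot("wrist","w6")
im,P,c=cloud("w6"); np.save("/tmp/P6.npy",P)
a=cv2.resize(im[60:240,180:420,::-1],None,fx=3,fy=3,interpolation=cv2.INTER_CUBIC); cv2.imwrite("pics/w6c.png",a)
E
```

```text
t: 15.87
ee_pos: [559.0, 22.1, 310.1]
```

View pics/w6c.png

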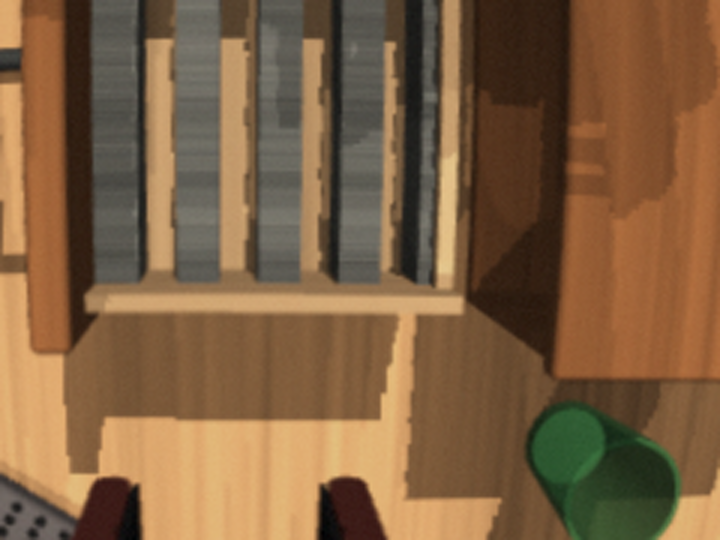

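Run:
```python
from h import *
im,P,c=cloud("w6"); z=P[...,2]; C=np.indices(z.shape)[1]; Rw=np.indices(z.shape)[0]
roi=(C>200)&(C<340)&(Rw>60)&(Rw<160)
sat=im.max(2).astype(int)-im.min(2)
print("ribs");[print(*b) for b in blobs(P,roi&(z>88)&(z<102)&(sat<45),150)]
print("floor");[print(*b) for b in blobs(P,roi&(z>42)&(z<62),150)]
# slot ends on rack axis
im5,P5,c5=cloud("w5"); z5=P5[...,2]
print("ribs5");[print(*b) for b in blobs(P5,(C>244)&(C<362)&(Rw>150)&(Rw<275)&(z5>88)&(z5<102)&((im5.max(2).astype(int)-im5.min(2))<45),150)]
print("tray floor");[print(*b) for b in blobs(P5,(C>240)&(C<368)&(Rw>45)&(Rw<160)&(z5>93)&(z5<105),1500)]
print("wood divider");[print(*b) for b in blobs(P5,(C>240)&(C<362)&(Rw>145)&(Rw<165)&(z5>106)&(z5<122),60)]
m=roi&(z>150)&(z<175); print("front top x",np.nanpercentile(P[(C<215)&(C>185)&(Rw>70)&(Rw<170)&(z>155)&(z<172)],[3,50,97],axis=0).round(1))
```

```text
ribs
1527 [506.9  96.6  93.8] [132.1  22.4] 89.7 [218. 107.]
1338 [545.4  95.9  93.8] [131.3  20.7] 89.9 [245. 107.]
1375 [583.3  96.   93.8] [131.5  20.2] 89.5 [273. 107.]
1357 [621.   96.5  93.8] [132.7  20.9] 89.7 [300. 107.]
628 [652.8  97.5  93.8] [133.6   8.8] 89.8 [322. 107.]
floor
976 [524.6  99.3  48.9] [139.3  15.9] 90.0 [233. 106.]
1036 [565.1  99.   48.9] [138.8  16.7] 89.9 [259. 105.]
937 [604.7  99.4  48.9] [139.6  15.3] 89.4 [285. 106.]
742 [644.5 100.4  49.2] [140.6  12. ] 89.4 [312. 106.]
ribs5
1403 [507.4 111.   93.8] [161.2  20.2] 89.7 [254. 206.]
1389 [545.1 111.3  93.7] [161.5  20.4] -89.9 [279. 207.]
970 [583.3 128.6  93.8] [124.8  20.8] 89.4 [306. 191.]
1305 [621.3 113.7  93.8] [155.4  20.8] 89.9 [329. 205.]
647 [653.2 114.3  93.9] [154.6   9.6] -89.9 [350. 205.]
tray floor
12382 [581.2 268.5  98.9] [168.8 155.5] 0.1 [306. 100.]
wood divider
597 [576.7 201.9 112.7] [159.   14.3] -1.1 [305. 154.]
front top x [[479.3  27.1 158.4]
 [488.3  83.5 161.5]
 [496.3 137.8 163.1]]
```

```bash
python3 -m creep '{"delta_pos":[[-0.036,0.0127,0.01],[-0.036,0.0127,0.02],[-0.036,0.0127,0.02],[-0.036,0.0127,0.02],[-0.036,0.0127,0.02],[-0.036,0.0127,0.02],[-0.034,0.0127,0.02],[0,0,0],[0,0,0],[0,0,0],[0,0,0],[0,0,0],[0,0,0],[0,0,0],[0,0,0],[0,0,0],[0,0,0],[0,0,0],[0,0,0]],"twist":[[0,0,0],[0,0,0],[0,0,0],[0,0,0],[0,0,0],[0,0,0],[0,0,0],[0,0,-7.1],[0,0,-7.1],[0,0,-7.1],[0,0,-7.1],[0,0,-7.1],[0,0,-7.1],[0,0,-7.1],[0,0,-7.1],[0,0,-7.1],[0,0,-7.1],[0,0,0],[0,0,0]]}' 0.27|head -3
python3 - <<'E'
from h import *
shot("wrist","w7"); im,P,c=cloud("w7"); z=P[...,2]; g=im.max(2)
print("tops");[print(*b) for b in blobs(P,(z>100)&(z<125)&(g<90)&(np.indices(z.shape)[0]<215),60)]
go([648.2,-227.8,83],161.1)
E
```

```text
t: 17.5
ee_pos: [647.1, -219.1, 183.7]
orientation: [-0.52, -3.098, -0.001]
tops
1655 [589.   22.5 111.5] [149.8   4.4] 0.2 [455.  64.]
1354 [ 611.2 -255.3  110.7] [105.4  11.1] -18.6 [208. 160.]
1402 [ 587.  -327.2  110.4] [109.2  12. ] -18.9 [135. 162.]
1365 [ 600.1 -291.6  110.6] [106.1  11.9] -19.0 [170. 162.]
1162 [ 625.2 -219.4  110.7] [97.8 10.5] -18.5 [248. 163.]
759 [727.4  11.5 112.5] [74.5 10. ] -6.1 [470. 184.]
t 17.55 pos [ 647.2 -219.4  183.7] yaw 160.9 w 23.8
shift now-axes m [-0.0038 -0.0076  0.1377] after-twist axes [-0.0037 -0.0076  0.1377] twist [ 0.01 -0.02 -0.18]
```

```bash
python3 -m creep '{"delta_pos":[[-0.004,-0.0073,0.02],[0,0,0.02],[0,0,0],[0,0,0]],"twist":[[0,0,-0.2],[0,0,0],[0,0,0],[0,0,0]]}' - |head -1; python3 -c "
from h import *
go([648.2,-227.6,83],161.1)"
```

```text
t: 17.88
t 17.88 pos [ 647.7 -228.3  142.6] yaw 161.2 w 24.0
shift now-axes m [-0.0005  0.0008  0.0966] after-twist axes [-0.0002  0.0008  0.0966] twist [ 0.01 -0.17  0.06]
```

```bash
python3 -m creep '{"delta_pos":[[0,0.0008,0.03],[0,0,0.03],[0,0,0.025],[0,0,0.0115],[0,0,0],[0,0,0]],"twist":[[0,0,0],[0,0,0],[0,0,0],[0,0,0],[0,0,0],[0,0,0]]}' - && python3 -m creep '{"delta_pos":[[0,0,0],[0,0,0],[0,0,0],[0,0,0],[0,0,0]],"twist":[[0,0,0],[0,0,0],[0,0,0],[0,0,0],[0,0,0]]}' 0
```

```text
t: 18.38
ee_pos: [649.6, -228.4, 48.1]
orientation: [0.512, 3.099, -0.0]
ft_force: [0.9, 0.5, -0.8]
width: 23.8
grasp_force: 0.0
t: 18.8
ee_pos: [650.3, -228.6, 49.1]
orientation: [0.511, 3.097, -0.0]
ft_force: [0.1, 1.2, 7.0]
width: 9.9
grasp_force: 30.0
```

```bash
python3 -m creep '{"delta_pos":[[0,0,-0.02],[0,0,-0.03],[0,0,-0.035],[0,0,-0.035],[0,0,-0.035],[0,0,-0.03],[0,0,0],[0,0,0],[0,0,0],[0,0,0],[0,0,0],[0,0,0],[0,0,0],[0,0,0],[0,0,0],[0,0,0],[0,0,0],[0,0,0]],"twist":[[0,0,0],[0,0,0],[0,0,0],[0,0,0],[0,0,0],[0,0,0],[0,0,7.1],[0,0,7.1],[0,0,7.1],[0,0,7.1],[0,0,7.1],[0,0,7.1],[0,0,7.1],[0,0,7.1],[0,0,7.1],[0,0,7.1],[0,0,0],[0,0,0]]}' - && python3 -c "
from h import *
shot('wrist','w8'); go([640.2,112.5,265],90)"
```

```text
t: 20.3
ee_pos: [648.6, -228.3, 232.1]
orientation: [-2.212, -2.23, 0.0]
ft_force: [0.0, -0.4, -2.8]
width: 9.8
grasp_force: 30.0
t 20.35 pos [ 648.7 -228.3  232.1] yaw 90.5 w 9.6
shift now-axes m [ 0.3409 -0.0056  0.0041] after-twist axes [ 0.3408 -0.0085  0.0041] twist [-0.01 -0.    0.49]
```

```bash
python3 -m creep '{"delta_pos":[[0,0,0],[0.02,-0.0008,0],[0.034,-0.0008,0],[0.036,-0.0008,0],[0.036,-0.0008,0],[0.036,-0.0008,0],[0.036,-0.0008,0],[0.036,-0.0008,0],[0.036,-0.0008,0],[0.036,-0.0008,0],[0.035,-0.0013,0],[0,0,0],[0,0,0],[0,0,0]],"twist":[[0,0,0.5],[0,0,0],[0,0,0],[0,0,0],[0,0,0],[0,0,0],[0,0,0],[0,0,0],[0,0,0],[0,0,0],[0,0,0],[0,0,0],[0,0,0],[0,0,0]]}' -
python3 - <<'E'
from h import *
go([640.2,112.5,124],90)
shot("wrist","w9")
im,P,c=cloud("w9"); z=P[...,2]; Rw,C=np.indices(z.shape)
m=(np.abs(P[...,0]-640)<30)&(np.abs(P[...,1]-112)<90)&(z>260)&(z<300); [print(*b) for b in blobs(P,m&(Rw<225),60)]
E
```

```text
t: 21.52
ee_pos: [641.7, 112.5, 232.1]
orientation: [2.224, 2.219, -0.001]
ft_force: [0.6, -0.8, -1.4]
width: 9.5
grasp_force: 30.0
t 21.52 pos [641.7 112.5 232.1] yaw 89.9 w 9.5
shift now-axes m [ 1.000e-04 -1.500e-03  1.451e-01] after-twist axes [ 0.     -0.0015  0.1451] twist [-0.01  0.03 -0.14]
2652 [641.7 154.7 293.8] [66.4 27.3] -88.0 [256. 167.]
```

```bash
python3 -m creep '{"delta_pos":[[0,-0.0015,0.02],[0,0,0.03],[0,0,0.03],[0,0,0.012],[0,0,0],[0,0,0]],"twist":[[0,0,0],[0,0,0],[0,0,0],[0,0,0],[0,0,0],[0,0,0]]}' -
python3 - <<'E'
from h import *
go([640.2,112.5,124],90)
shot("wrist","w10"); im,P,c=cloud("w10")
cv2.imwrite("pics/w10c.png",cv2.resize(im[20:240,180:420,::-1],None,fx=2.5,fy=2.5))
E
```

```text
t: 22.07
ee_pos: [640.5, 111.7, 140.2]
orientation: [-2.227, -2.215, 0.001]
ft_force: [0.8, -0.0, -1.0]
width: 9.5
grasp_force: 30.0
t 22.07 pos [640.5 111.7 140.2] yaw 89.7 w 9.5
shift now-axes m [ 0.0008 -0.0003  0.0532] after-twist axes [ 0.0008 -0.0003  0.0532] twist [-0.04  0.01 -0.3 ]
```

View pics/w10c.png

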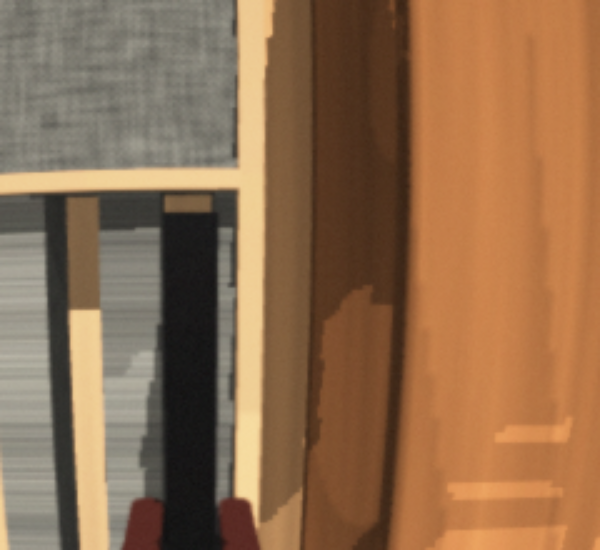

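```bash
python3 -m creep '{"delta_pos":[[0.001,0,0.01],[0,0,0.012],[0,0,0.012],[0,0,0.01],[0,0,0.005],[0,0,0.002],[0,0,0],[0,0,0]],"twist":[[0,0,-0.3],[0,0,0],[0,0,0],[0,0,0],[0,0,0],[0,0,0],[0,0,0],[0,0,0]]}' -
```

```text
t: 22.78
ee_pos: [640.5, 113.7, 89.1]
orientation: [2.22, 2.223, 0.0]
ft_force: [0.4, 0.0, -2.2]
width: 9.7
grasp_force: 30.0
```

```bash
python3 -m creep '{"delta_pos":[[0,0,0.001],[0,0,0.001],[0,0,0]],"twist":[[0,0,0],[0,0,0],[0,0,0]]}' - | grep -E "pos|ft"; python3 -m creep '{"delta_pos":[[0,0,0.001],[0,0,0]],"twist":[[0,0,0],[0,0,0]]}' -| grep -E "pos|ft"
```

```text
ee_pos: [640.5, 113.7, 87.3]
ft_force: [0.9, -0.3, -2.6]
ee_pos: [640.3, 113.7, 86.1]
ft_force: [0.1, 0.6, -1.1]
```

```bash
python3 -m creep '{"delta_pos":[[0,0,0.001],[0,0,0]],"twist":[[0,0,0],[0,0,0]]}' -| grep -E "pos|ft"; python3 -m creep '{"delta_pos":[[0,0,0],[0,0,0],[0,0,0],[0,0,-0.02],[0,0,-0.04],[0,0,-0.04],[0,0,-0.04],[0,0,0],[0,0,0]],"twist":[[0,0,0],[0,0,0],[0,0,0],[0,0,0],[0,0,0],[0,0,0],[0,0,0],[0,0,0],[0,0,0]]}' 0.27
python3 - <<'E'
from h import *
shot("wrist","w11"); im,P,c=cloud("w11"); z=P[...,2]; Rw,C=np.indices(z.shape)
m=(np.abs(P[...,0]-640)<30)&(np.abs(P[...,1]-112)<90)&(z>125)&(z<170); [print(*b) for b in blobs(P,m&(Rw<225),60)]
go([630.6,-261.8,150],161.1)
E
```

```text
ee_pos: [640.5, 113.5, 85.6]
ft_force: [-1.0, -1.8, 2.3]
t: 24.12
ee_pos: [642.1, 114.1, 228.2]
orientation: [2.218, 2.22, 0.008]
ft_force: [0.0, -0.2, -1.2]
width: 23.8
grasp_force: 0.0
1191 [641.8 130.7 148.8] [115.6   9.5] -89.7 [254. 165.]
t 24.17 pos [640.5 113.8 225.7] yaw 90.1 w 23.8
shift now-axes m [-0.3756 -0.0105  0.1126] after-twist axes [-0.1123 -0.3585  0.1127] twist [ 9.000e-02  4.000e-02 -7.103e+01]
```

```bash
python3 -m creep '{"delta_pos":[[-0.0375,-0.001,0],[-0.0375,-0.001,0],[-0.0375,-0.001,0],[-0.0375,-0.001,0],[-0.0375,-0.001,0],[-0.0375,-0.001,0],[-0.0375,-0.001,0],[-0.0375,-0.001,0],[-0.0375,-0.001,0],[-0.0375,-0.001,0],[0,0,0],[0,0,0],[0,0,0],[0,0,0],[0,0,0],[0,0,0],[0,0,0],[0,0,0],[0,0,0],[0,0,0]],"twist":[[0,0,0],[0,0,0],[0,0,0],[0,0,0],[0,0,0],[0,0,0],[0,0,0],[0,0,0],[0,0,0],[0,0,0],[0,0,-7.1],[0,0,-7.1],[0,0,-7.1],[0,0,-7.1],[0,0,-7.1],[0,0,-7.1],[0,0,-7.1],[0,0,-7.1],[0,0,-7.1],[0,0,-7.1]]}' - | head -2;  python3 -m creep '{"delta_pos":[[0,0,0.03],[0,0,0.03],[0,0,0.02],[0,0,0],[0,0,0]],"twist":[[0,0,0],[0,0,0],[0,0,0],[0,0,0],[0,0,0]]}' - |head -2; python3 -c "
from h import *
go([630.6,-262,84],161.1)"
```

```text
t: 25.83
ee_pos: [629.4, -260.7, 222.1]
t: 26.25
ee_pos: [628.9, -260.5, 142.3]
t 26.25 pos [ 628.9 -260.5  142.3] yaw 161.1 w 23.6
shift now-axes m [-0.0026 -0.0009  0.0952] after-twist axes [-0.0021 -0.0008  0.0953] twist [ 0.03 -0.32 -0.04]
```

```bash
python3 -m creep '{"delta_pos":[[-0.0024,-0.0009,0.03],[0,0,0.03],[0,0,0.025],[0,0,0.0095],[0,0,0],[0,0,0]],"twist":[[0,0,0],[0,0,0],[0,0,0],[0,0,0],[0,0,0],[0,0,0]]}' - | grep -E "pos|ft" && python3 -m creep '{"delta_pos":[[0,0,0],[0,0,0],[0,0,0],[0,0,0],[0,0,0]],"twist":[[0,0,0],[0,0,0],[0,0,0],[0,0,0],[0,0,0]]}' 0
```

```text
ee_pos: [633.5, -263.3, 51.7]
ft_force: [0.4, 0.4, -0.2]
t: 27.17
ee_pos: [634.1, -263.2, 52.6]
orientation: [0.516, 3.096, -0.001]
ft_force: [-0.0, 1.5, 6.8]
width: 9.5
grasp_force: 30.0
```

```bash
python3 -m creep '{"delta_pos":[[0,0,-0.02],[0,0,-0.03],[0,0,-0.035],[0,0,-0.035],[0,0,-0.035],[0,0,-0.03],[0,0,0],[0,0,0],[0,0,0],[0,0,0],[0,0,0],[0,0,0],[0,0,0],[0,0,0],[0,0,0],[0,0,0],[0,0,0],[0,0,0]],"twist":[[0,0,0],[0,0,0],[0,0,0],[0,0,0],[0,0,0],[0,0,0],[0,0,7.1],[0,0,7.1],[0,0,7.1],[0,0,7.1],[0,0,7.1],[0,0,7.1],[0,0,7.1],[0,0,7.1],[0,0,7.1],[0,0,7.1],[0,0,0],[0,0,0]]}' - | grep force && python3 -c "
from h import *
go([602.2,109,270],90)"
```

```text
ft_force: [0.4, -0.6, -1.5]
grasp_force: 30.0
t 28.67 pos [ 632.4 -262.9  235.6] yaw 90.3 w 10.1
shift now-axes m [ 0.3721 -0.0284  0.0026] after-twist axes [ 0.3719 -0.0302  0.0026] twist [-0.02  0.    0.28]
```

```bash
python3 -m creep '{"delta_pos":[[0,0,0],[0.02,-0.003,0],[0.034,-0.003,0],[0.036,-0.003,0],[0.036,-0.003,0],[0.036,-0.003,0],[0.036,-0.003,0],[0.036,-0.003,0],[0.036,-0.003,0],[0.036,-0.003,0],[0.036,-0.003,0],[0.03,0,0],[0,0,0],[0,0,0],[0,0,0.02],[0,0,0.03],[0,0,0.03],[0,0,0.01],[0,0,0],[0,0,0]],"twist":[[0,0,0.3],[0,0,0],[0,0,0],[0,0,0],[0,0,0],[0,0,0],[0,0,0],[0,0,0],[0,0,0],[0,0,0],[0,0,0],[0,0,0],[0,0,0],[0,0,0],[0,0,0],[0,0,0],[0,0,0],[0,0,0],[0,0,0],[0,0,0]]}' - |grep force && python3 -c "
from h import *
go([602.2,109,126],90)"
```

```text
ft_force: [0.9, -0.6, -2.2]
grasp_force: 30.0
t 30.33 pos [604.6 108.3 145.9] yaw 89.7 w 10.1
shift now-axes m [ 0.0007 -0.0023  0.0569] after-twist axes [ 0.0007 -0.0024  0.0569] twist [-0.02  0.01 -0.26]
```

```bash
python3 -m creep '{"delta_pos":[[0,-0.0023,0],[0,0,0],[0,0,0.012],[0,0,0.012],[0,0,0.012],[0,0,0.011],[0,0,0.006],[0,0,0.002],[0,0,0],[0,0,0]],"twist":[[0,0,-0.3],[0,0,0],[0,0,0],[0,0,0],[0,0,0],[0,0,0],[0,0,0],[0,0,0],[0,0,0],[0,0,0]]}' - | grep -E "pos|ft"; python3 -m creep '{"delta_pos":[[0,0,0.001],[0,0,0]],"twist":[[0,0,0],[0,0,0]]}' -| grep -E "pos|ft"
```

```text
ee_pos: [602.3, 109.2, 90.3]
ft_force: [1.2, 0.5, -1.1]
ee_pos: [602.6, 109.2, 90.3]
ft_force: [-0.8, -0.1, 5.4]
```

```bash
python3 -m creep '{"delta_pos":[[0,0,0],[0,0,0],[0,0,0],[0,0,-0.02],[0,0,-0.04],[0,0,-0.04],[0,0,-0.035],[0,0,0],[0,0,0]],"twist":[[0,0,0],[0,0,0],[0,0,0],[0,0,0],[0,0,0],[0,0,0],[0,0,0],[0,0,0],[0,0,0]]}' 0.27|head -1
python3 - <<'E'
from h import *
shot("wrist","w12"); im,P,c=cloud("w12"); z=P[...,2]; Rw,C=np.indices(z.shape)
m=(np.abs(P[...,0]-620)<50)&(np.abs(P[...,1]-112)<90)&(z>125)&(z<170); [print(*b) for b in blobs(P,m&(Rw<225),60)]
go([618.5,-297.3,150],161.1)
E
```

```text
t: 32.08
1629 [644.  128.9 148.5] [120.9  10.9] -89.8 [296. 162.]
1221 [603.7 127.8 148.8] [117.7   9.6] -89.7 [255. 164.]
t 32.13 pos [601.9 109.2 224.7] yaw 90.1 w 23.5
shift now-axes m [-0.4065  0.0161  0.1117] after-twist axes [-0.1474 -0.3792  0.1117] twist [ 4.000e-02  2.000e-02 -7.104e+01]
```

```bash
python3 -m creep '{"delta_pos":[[-0.037,0.0015,0],[-0.037,0.0015,0],[-0.037,0.0015,0],[-0.037,0.0015,0],[-0.037,0.0015,0],[-0.037,0.0015,0],[-0.037,0.0015,0],[-0.037,0.0015,0],[-0.037,0.0015,0],[-0.037,0.0015,0],[-0.037,0.0015,0],[0,0,0],[0,0,0],[0,0,0],[0,0,0],[0,0,0],[0,0,0],[0,0,0],[0,0,0],[0,0,0]],"twist":[[0,0,0],[0,0,0],[0,0,0],[0,0,0],[0,0,0],[0,0,0],[0,0,0],[0,0,0],[0,0,0],[0,0,0],[0,0,0],[0,0,-7.1],[0,0,-7.1],[0,0,-7.1],[0,0,-7.1],[0,0,-7.1],[0,0,-7.1],[0,0,-7.1],[0,0,-7.1],[0,0,-7.1]]}' - | head -2;  python3 -m creep '{"delta_pos":[[0,0,0],[0,0,0.03],[0,0,0.03],[0,0,0.02],[0,0,0],[0,0,0]],"twist":[[0,0,-7.1],[0,0,0],[0,0,0],[0,0,0],[0,0,0],[0,0,0]]}' - |head -2; python3 -c "
from h import *
go([618.5,-297.3,84],161.1)"
```

```text
t: 33.8
ee_pos: [617.5, -297.1, 221.5]
t: 34.3
ee_pos: [617.1, -296.9, 141.6]
t 34.3 pos [ 617.1 -296.9  141.6] yaw 161.1 w 23.3
shift now-axes m [-0.002   0.      0.0946] after-twist axes [-0.0015  0.0001  0.0946] twist [ 0.05 -0.33 -0.04]
```

```bash
python3 -m creep '{"delta_pos":[[0,0,0.03],[0,0,0.03],[0,0,0.025],[0,0,0.0085],[0,0,0],[0,0,0]],"twist":[[0,-0.3,0],[0,0,0],[0,0,0],[0,0,0],[0,0,0],[0,0,0]]}' - | grep -E "pos|ft" && python3 -m creep '{"delta_pos":[[0,0,0],[0,0,0],[0,0,0],[0,0,0],[0,0,0]],"twist":[[0,0,0],[0,0,0],[0,0,0],[0,0,0],[0,0,0]]}' 0
```

```text
ee_pos: [620.0, -298.3, 52.3]
ft_force: [0.7, 0.3, 1.0]
t: 35.22
ee_pos: [620.5, -298.4, 53.1]
orientation: [0.515, 3.091, -0.003]
ft_force: [-0.1, 1.6, 6.3]
width: 10.6
grasp_force: 30.0
```

```bash
python3 -m creep '{"delta_pos":[[0,0,-0.02],[0,0,-0.03],[0,0,-0.035],[0,0,-0.035],[0,0,-0.035],[0,0,-0.03],[0,0,0],[0,0,0],[0,0,0],[0,0,0],[0,0,0],[0,0,0],[0,0,0],[0,0,0],[0,0,0],[0,0,0],[0,0,0],[0,0,0]],"twist":[[0,0,0],[0,0,0],[0,0,0],[0,0,0],[0,0,0],[0,0,0],[0,0,7.1],[0,0,7.1],[0,0,7.1],[0,0,7.1],[0,0,7.1],[0,0,7.1],[0,0,7.1],[0,0,7.1],[0,0,7.1],[0,0,7.1],[0,0,0],[0,0,0]]}' - | grep force && python3 -c "
from h import *
go([564.3,112.5,270],90)"
```

```text
ft_force: [-0.5, -0.6, -2.0]
grasp_force: 30.0
t 36.72 pos [ 618.1 -297.5  236.2] yaw 90.3 w 9.7
shift now-axes m [ 0.4103 -0.0518  0.0022] after-twist axes [ 0.41   -0.0538  0.0032] twist [0.27 0.1  0.28]
```

```bash
python3 -m creep '{"delta_pos":[[0,0,0],[0.02,-0.0045,0],[0.034,-0.0045,0],[0.036,-0.0045,0],[0.036,-0.0045,0],[0.036,-0.0045,0],[0.036,-0.0045,0],[0.036,-0.0045,0],[0.036,-0.0045,0],[0.036,-0.0045,0],[0.036,-0.0045,0],[0.036,-0.0045,0],[0.032,-0.0045,0],[0,0,0],[0,0,0],[0,0,0.03],[0,0,0.035],[0,0,0.025],[0,0,0],[0,0,0]],"twist":[[0.27,0.1,0.3],[0,0,0],[0,0,0],[0,0,0],[0,0,0],[0,0,0],[0,0,0],[0,0,0],[0,0,0],[0,0,0],[0,0,0],[0,0,0],[0,0,0],[0,0,0],[0,0,0],[0,0,0],[0,0,0],[0,0,0],[0,0,0],[0,0,0]]}' - |grep force && python3 -c "
from h import *
go([564.3,112.5,127],90)"
```

```text
ft_force: [0.8, 0.4, -1.0]
grasp_force: 30.0
t 38.38 pos [565.4 111.3 145.4] yaw 89.7 w 9.7
shift now-axes m [ 0.0012 -0.001   0.0554] after-twist axes [ 0.0012 -0.0011  0.0554] twist [-0.15  0.04 -0.26]
```

```bash
python3 -m creep '{"delta_pos":[[0.001,-0.001,0],[0,0,0],[0,0,0.012],[0,0,0.012],[0,0,0.012],[0,0,0.011],[0,0,0.005],[0,0,0.002],[0,0,0],[0,0,0]],"twist":[[-0.15,0,-0.3],[0,0,0],[0,0,0],[0,0,0],[0,0,0],[0,0,0],[0,0,0],[0,0,0],[0,0,0],[0,0,0]]}' - | grep -E "pos|ft"; python3 -m creep '{"delta_pos":[[0,0,0.001],[0,0,0]],"twist":[[0,0,0],[0,0,0]]}' -| grep -E "pos|ft"
```

```text
ee_pos: [565.2, 113.7, 91.9]
ft_force: [-0.2, 0.4, -2.4]
ee_pos: [565.4, 113.7, 91.3]
ft_force: [0.4, 0.7, 0.3]
```

Touching the floor; release and go for the fourth.

```bash
python3 -m creep '{"delta_pos":[[0,0,0.001],[0,0,0]],"twist":[[0,0,0],[0,0,0]]}' -| grep -E "pos|ft"; python3 -m creep '{"delta_pos":[[0,0,0],[0,0,0],[0,0,0],[0,0,-0.02],[0,0,-0.04],[0,0,-0.04],[0,0,-0.035],[0,0,0],[0,0,0]],"twist":[[0,0,0],[0,0,0],[0,0,0],[0,0,0],[0,0,0],[0,0,0],[0,0,0],[0,0,0],[0,0,0]]}' 0.27|head -1
python3 - <<'E'
from h import *
shot("wrist","w13"); im,P,c=cloud("w13"); z=P[...,2]; Rw,C=np.indices(z.shape)
m=(np.abs(P[...,0]-600)<70)&(np.abs(P[...,1]-112)<90)&(z>125)&(z<155); [print(*b) for b in blobs(P,m&(Rw<225),60)]
go([604,-332.9,150],161.1)
E
```

```text
ee_pos: [565.9, 113.9, 91.1]
ft_force: [-2.1, 2.0, 5.6]
t: 40.3
1198 [568.  130.2 148.8] [114.3  10. ] 89.9 [256. 166.]
1481 [604.1 129.5 148.5] [115.   10.7] -90.0 [293. 164.]
1796 [644.1 126.7 148.3] [125.1  11.2] -89.7 [331. 165.]
t 40.35 pos [564.8 113.5 225.3] yaw 90.1 w 23.7
shift now-axes m [-0.4465  0.0384  0.1124] after-twist axes [-0.1817 -0.4096  0.1123] twist [  0.19   0.13 -71.04]
```

```bash
python3 -m creep '{"delta_pos":[[-0.0372,0.0032,0],[-0.0372,0.0032,0],[-0.0372,0.0032,0],[-0.0372,0.0032,0],[-0.0372,0.0032,0],[-0.0372,0.0032,0],[-0.0372,0.0032,0],[-0.0372,0.0032,0],[-0.0372,0.0032,0],[-0.0372,0.0032,0],[-0.0372,0.0032,0],[-0.0372,0.0032,0],[0,0,0],[0,0,0],[0,0,0],[0,0,0],[0,0,0],[0,0,0],[0,0,0],[0,0,0]],"twist":[[0,0,0],[0,0,0],[0,0,0],[0,0,0],[0,0,0],[0,0,0],[0,0,0],[0,0,0],[0,0,0],[0,0,0],[0,0,0],[0,0,0],[0,0,-7.1],[0,0,-7.1],[0,0,-7.1],[0,0,-7.1],[0,0,-7.1],[0,0,-7.1],[0,0,-7.1],[0,0,-7.1]]}' - | head -2;  python3 -m creep '{"delta_pos":[[0,0,0],[0,0,0],[0,0,0.03],[0,0,0.03],[0,0,0.02],[0,0,0],[0,0,0]],"twist":[[0,0,-7.1],[0,0,-7.1],[0,0,0],[0,0,0],[0,0,0],[0,0,0],[0,0,0]]}' - |head -2; python3 -c "
from h import *
go([604,-332.9,84],161.1)"
```

```text
t: 42.02
ee_pos: [602.4, -332.1, 222.1]
t: 42.6
ee_pos: [602.1, -331.8, 142.2]
t 42.6 pos [ 602.1 -331.8  142.2] yaw 161.1 w 23.6
shift now-axes m [-0.0024 -0.0006  0.0952] after-twist axes [-0.0021 -0.0004  0.0952] twist [ 0.12 -0.17 -0.04]
```

```bash
python3 -m creep '{"delta_pos":[[-0.001,-0.0005,0.03],[0,0,0.03],[0,0,0.025],[0,0,0.009],[0,0,0],[0,0,0]],"twist":[[0.1,-0.2,0],[0,0,0],[0,0,0],[0,0,0],[0,0,0],[0,0,0]]}' - | grep -E "pos|ft" && python3 -m creep '{"delta_pos":[[0,0,0],[0,0,0],[0,0,0],[0,0,0],[0,0,0]],"twist":[[0,0,0],[0,0,0],[0,0,0],[0,0,0],[0,0,0]]}' 0; python3 -m creep '{"delta_pos":[[0,0,-0.02],[0,0,-0.03],[0,0,-0.035],[0,0,-0.035],[0,0,-0.035],[0,0,-0.03],[0,0,0],[0,0,0],[0,0,0],[0,0,0],[0,0,0],[0,0,0],[0,0,0],[0,0,0],[0,0,0],[0,0,0],[0,0,0],[0,0,0]],"twist":[[0,0,0],[0,0,0],[0,0,0],[0,0,0],[0,0,0],[0,0,0],[0,0,7.1],[0,0,7.1],[0,0,7.1],[0,0,7.1],[0,0,7.1],[0,0,7.1],[0,0,7.1],[0,0,7.1],[0,0,7.1],[0,0,7.1],[0,0,0],[0,0,0]]}' - | grep force && python3 -c "
from h import *
go([526.2,112.5,270],90)"
```

```text
ee_pos: [605.8, -334.1, 52.3]
ft_force: [0.7, -0.2, 0.8]
t: 43.52
ee_pos: [606.4, -334.1, 53.2]
orientation: [0.515, 3.09, -0.004]
ft_force: [0.4, 2.0, 6.5]
width: 10.2
grasp_force: 30.0
ft_force: [0.2, -0.2, -1.9]
grasp_force: 30.0
t 45.02 pos [ 603.9 -333.1  236.3] yaw 90.3 w 10.1
shift now-axes m [ 0.446  -0.0755  0.0016] after-twist axes [ 0.4456 -0.0777  0.0033] twist [0.31 0.16 0.28]
```

```bash
python3 -m creep '{"delta_pos":[[0,0,0],[0.02,-0.006,0],[0.034,-0.006,0],[0.0356,-0.006,0],[0.0356,-0.006,0],[0.0356,-0.006,0],[0.0356,-0.006,0],[0.0356,-0.006,0],[0.0356,-0.006,0],[0.0356,-0.006,0],[0.0356,-0.006,0],[0.0356,-0.006,0],[0.0356,-0.006,0],[0.0346,-0.006,0],[0,0,0],[0,0,0],[0,0,0.025],[0,0,0.03],[0,0,0],[0,0,0]],"twist":[[0.3,0.16,0.3],[0,0,0],[0,0,0],[0,0,0],[0,0,0],[0,0,0],[0,0,0],[0,0,0],[0,0,0],[0,0,0],[0,0,0],[0,0,0],[0,0,0],[0,0,0],[0,0,0],[0,0,0],[0,0,0],[0,0,0],[0,0,0],[0,0,0]]}' - |grep force && python3 -c "
from h import *
go([526.2,111.5,127],90)"
```

```text
ft_force: [0.8, 0.1, -2.0]
grasp_force: 30.0
t 46.68 pos [527.  110.3 180.3] yaw 89.7 w 9.8
shift now-axes m [ 0.0012 -0.0005  0.0903] after-twist axes [ 0.0012 -0.0008  0.0903] twist [-0.19  0.05 -0.26]
```

```bash
python3 -m creep '{"delta_pos":[[0.001,-0.0008,0.02],[0,0,0.012],[0,0,0],[0,0,0.012],[0,0,0.012],[0,0,0.012],[0,0,0.011],[0,0,0.006],[0,0,0.003],[0,0,0],[0,0,0]],"twist":[[-0.15,0,-0.3],[0,0,0],[0,0,0],[0,0,0],[0,0,0],[0,0,0],[0,0,0],[0,0,0],[0,0,0],[0,0,0],[0,0,0]]}' - | grep -E "pos|ft"; python3 -m creep '{"delta_pos":[[0,0,0.001],[0,0,0]],"twist":[[0,0,0],[0,0,0]]}' -| grep -E "pos|ft"
```

```text
ee_pos: [527.8, 112.7, 93.7]
ft_force: [0.3, -0.3, -2.0]
ee_pos: [527.7, 112.8, 92.6]
ft_force: [0.5, 0.4, -2.6]
```

```bash
python3 -m creep '{"delta_pos":[[0,0,0.001],[0,0,0]],"twist":[[0,0,0],[0,0,0]]}' -| grep -E "pos|ft"; python3 -m creep '{"delta_pos":[[0,0,0.001],[0,0,0]],"twist":[[0,0,0],[0,0,0]]}' -| grep -E "pos|ft"
```

```text
ee_pos: [527.8, 113.0, 91.7]
ft_force: [0.1, 1.1, 2.0]
ee_pos: [528.3, 113.4, 91.3]
ft_force: [-1.0, 3.3, 8.2]
```

```bash
python3 -m creep '{"delta_pos":[[0,0,0],[0,0,0],[0,0,0],[0,0,-0.02],[0,0,-0.04],[0,0,-0.04],[0,0,-0.035],[-0.03,0,0],[-0.037,0,0],[-0.037,0,0],[-0.037,0,0],[-0.037,0,0],[-0.037,0,0],[-0.037,0,0],[0,0,0],[0,0,0]],"twist":[[0,0,0],[0,0,0],[0,0,0],[0,0,0],[0,0,0],[0,0,0],[0,0,0],[0,0,0],[0,0,0],[0,0,0],[0,0,0],[0,0,0],[0,0,0],[0,0,0],[0,0,0],[0,0,0]]}' 0.27|head -1
python3 - <<'E'
from h import *
shot("wrist","w14"); im,P,c=cloud("w14"); z=P[...,2]; Rw,C=np.indices(z.shape)
m=(np.abs(P[...,0]-580)<90)&(np.abs(P[...,1]-112)<90)&(z>135)&(z<155); [print(*b) for b in blobs(P,m&(Rw<225),60)]
print("remotes");[print(*b) for b in blobs(P,(P[...,0]<530)&(P[...,1]<0)&(z>9)&(z<28)&(Rw<250),200)]
go([445.7,-140.4,100],147.6)
E
```

```text
t: 49.43
84 [604.2  40.4 144.2] [11.   5.3] -14.9 [334.   3.]
125 [644.   45.8 146.3] [11.1 10.1] -1.5 [373.   4.]
remotes
1076 [ 84.6 -55.8  10.7] [114.8  59.3] 84.3 [  9. 122.]
2239 [ 446.3 -140.1   16.7] [130.3  36.7] -32.4 [198. 160.]
1435 [ 399.  -250.6   16.7] [120.7  36.2] -40.7 [170. 228.]
t 49.48 pos [ 526.8 -139.6  224.8] yaw 89.9 w 23.6
shift now-axes m [-0.0009 -0.0815  0.1616] after-twist axes [ 0.0681 -0.0441  0.1618] twist [ 1.300e-01  3.000e-02 -5.765e+01]
```

View pics/w14.png

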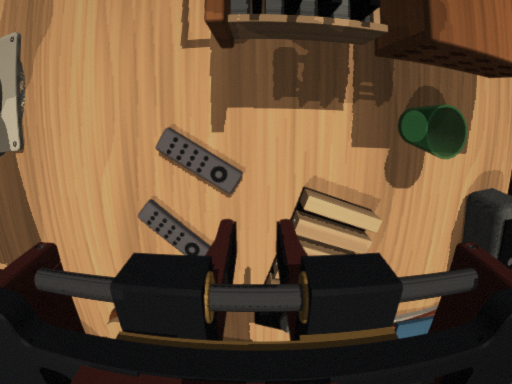

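```bash
python3 -m creep '{"delta_pos":[[-0.0009,-0.027,0],[0,-0.027,0],[0,-0.027,0],[0,0,0],[0,0,0],[0,0,0],[0,0,0],[0,0,0],[0,0,0],[0,0,0],[0,0,0],[0,0,0],[0,0,0.03],[0,0,0.035],[0,0,0.035],[0,0,0.035],[0,0,0.03],[0,0,0],[0,0,0]],"twist":[[0,0,0],[0,0,0],[0,0,0],[0,0,-7.1],[0,0,-7.1],[0,0,-7.1],[0,0,-7.1],[0,0,-7.1],[0,0,-7.1],[0,0,-7.1],[0,0,-7.1],[0,0,-0.9],[0,0,0],[0,0,0],[0,0,0],[0,0,0],[0,0,0],[0,0,0],[0,0,0]]}' 0.7|head -1; python3 -c "
from h import *
go([446.2,-140.2,4],147.6)"
```

```text
t: 51.07
t 51.07 pos [ 445.7 -139.1   59.1] yaw 147.7 w 61.7
shift now-axes m [-0.0012 -0.0007  0.0921] after-twist axes [-0.0011 -0.0007  0.0921] twist [ 0.05 -0.08  0.11]
```

```bash
python3 -m creep '{"delta_pos":[[-0.001,-0.0007,0.03],[0,0,0.03],[0,0,0.02],[0,0,0.01],[0,0,0],[0,0,0]],"twist":[[0,0,0],[0,0,0],[0,0,0],[0,0,0],[0,0,0],[0,0,0]]}' - |grep -E "pos|ft"; python3 -m creep '{"delta_pos":[[0,0,0],[0,0,0],[0,0,0],[0,0,0],[0,0,0],[0,0,0]],"twist":[[0,0,0],[0,0,0],[0,0,0],[0,0,0],[0,0,0],[0,0,0]]}' 0
```

```text
ee_pos: [448.6, -141.5, -28.7]
ft_force: [1.1, 0.4, -0.2]
t: 52.07
ee_pos: [448.0, -141.6, -29.4]
orientation: [0.871, 3.014, 0.001]
ft_force: [-1.1, 0.5, 9.4]
width: 35.8
grasp_force: 30.0
```

```bash
python3 -m creep '{"delta_pos":[[0,0,-0.02],[0,0,-0.03],[0,0,-0.035],[0,0,-0.035],[0,0,-0.035],[0,0,-0.035],[0,0,0],[0,0,0],[0,0,0],[0,0,0],[0,0,0],[0,0,0],[0,0,0]],"twist":[[0,0,0],[0,0,0],[0,0,0],[0,0,0],[0,0,0],[0,0,0],[0,0,-7],[0,0,-7],[0,0,-7],[0,0,-7],[0,0,-4.4],[0,0,0],[0,0,0]]}' - | grep force; python3 -c "
from h import *
go([576.5,298.5,200],180)"
```

```text
ft_force: [0.4, -0.4, -1.7]
grasp_force: 30.0
t 53.15 pos [ 446.6 -141.3  159.9] yaw -180.0 w 35.8
shift now-axes m [-0.13    0.4398 -0.0027] after-twist axes [-0.1299  0.4398 -0.0031] twist [0.01 0.15 0.01]
```

```bash
python3 -m creep '{"delta_pos":[[-0.01,0.0338,0],[-0.01,0.0338,0],[-0.01,0.0338,0],[-0.01,0.0338,0],[-0.01,0.0338,0],[-0.01,0.0338,0],[-0.01,0.0338,0],[-0.01,0.0338,0],[-0.01,0.0338,0],[-0.01,0.0338,0],[-0.01,0.0338,0],[-0.01,0.0338,0],[-0.01,0.0338,0],[0,0,0],[0,0,0],[0,0,0]],"twist":[[0,0,0],[0,0,0],[0,0,0],[0,0,0],[0,0,0],[0,0,0],[0,0,0],[0,0,0],[0,0,0],[0,0,0],[0,0,0],[0,0,0],[0,0,0],[0,0,0],[0,0,0],[0,0,0]]}' - | grep force; python3 -c "
from h import *
go([576.5,298.5,108],180); shot('wrist','w15'); shot('top','t15')
im,d,c=load('t15'); cv2.imwrite('pics/t15c.png',cv2.resize(im[120:290,120:400,::-1],None,fx=2.6,fy=2.6))"
```

```text
ft_force: [-0.4, -0.1, -1.3]
grasp_force: 30.0
t 54.48 pos [574.9 297.9 159.7] yaw -179.9 w 36.1
shift now-axes m [-0.0015  0.0007  0.0887] after-twist axes [-0.0016  0.0006  0.0887] twist [-0.05  0.09  0.11]
```

```bash
python3 -m creep '{"delta_pos":[[-0.0015,0.0007,0.02],[0,0,0.025],[0,0,0.02],[0,0,0.015],[0,0,0.006],[0,0,0.0025],[0,0,0],[0,0,0]],"twist":[[0,0,0],[0,0,0],[0,0,0],[0,0,0],[0,0,0],[0,0,0],[0,0,0],[0,0,0]]}' - |grep -E "pos|ft"; python3 -m creep '{"delta_pos":[[0,0,0.001],[0,0,0]],"twist":[[0,0,0],[0,0,0]]}' -| grep -E "pos|ft"
```

```text
ee_pos: [578.1, 299.0, 72.9]
ft_force: [0.1, 0.6, -0.1]
ee_pos: [578.0, 299.3, 71.8]
ft_force: [-0.4, -0.3, -0.2]
```

```bash
python3 -m creep '{"delta_pos":[[0,0,0.001],[0,0,0]],"twist":[[0,0,0],[0,0,0]]}' -| grep -E "pos|ft"; python3 -m creep '{"delta_pos":[[0,0,0.001],[0,0,0]],"twist":[[0,0,0],[0,0,0]]}' -| grep -E "pos|ft"
```

```text
ee_pos: [577.9, 299.4, 70.7]
ft_force: [-0.6, -0.4, 3.5]
ee_pos: [578.5, 299.4, 70.7]
ft_force: [-1.1, -3.3, 9.7]
```

```bash
python3 -m creep '{"delta_pos":[[0,0,0],[0,0,0],[0,0,0],[0,0,-0.02],[0,0,-0.04],[0,0,-0.04],[0,0,-0.04],[0,0,0],[0,0,0]],"twist":[[0,0,0],[0,0,0],[0,0,0],[0,0,0],[0,0,0],[0,0,0],[0,0,0],[0,0,0],[0,0,0]]}' 0.5|head -1;python3 -c "
from h import *
shot('wrist','w16')"; python3 -m creep '{"delta_pos":[[0.011,-0.037,-0.003],[0.011,-0.037,-0.003],[0.011,-0.037,-0.003],[0.011,-0.037,-0.003],[0.011,-0.037,-0.003],[0.011,-0.037,-0.003],[0.011,-0.037,-0.003],[0.011,-0.037,-0.003],[0.011,-0.037,-0.003],[0.011,-0.037,-0.003],[0.011,-0.037,-0.003],[0.011,-0.037,-0.003],[0,0,0],[0,0,0]],"twist":[[0,0,0],[0,0,0],[0,0,0],[0,0,0],[0,0,0],[0,0,0],[0,0,0],[0,0,0],[0,0,0],[0,0,0],[0,0,0],[0,0,0],[0,0,0],[0,0,0]]}' 0.7 | grep force
python3 - <<'E'
from h import *
shot("wrist","w17")
for n in("w16","w17"):
    im,P,c=cloud(n); z=P[...,2]; Rw,C=np.indices(z.shape)
    print(n);[print(*b) for b in blobs(P,(P[...,0]<540)&(P[...,0]>200)&(P[...,1]<0)&(z>9)&(z<28)&(Rw<250),200)]
    [print("tray",*b) for b in blobs(P,(abs(P[...,0]-577)<78)&(abs(P[...,1]-268)<70)&(z>107)&(z<125)&(Rw<250),200)]
go([402.5,-254.7,60],138.6)
E
```

```text
t: 56.5
ft_force: [0.1, -0.4, -0.7]
grasp_force: 0.0
w16
tray 647 [578.7 200.3 112.4] [152.7   4.6] -0.2 [163. 173.]
tray 4157 [575.2 298.5 116.7] [128.8  35.2] -0.1 [255. 172.]
w17
247 [ 308.7 -394.6   19.5] [74.2 29.4] -14.6 [99. 76.]
2066 [ 401.1 -254.5   16.8] [129.4  36.9] -41.7 [184. 129.]
634 [ 447.1 -491.4   20.9] [163.7  46.4] 5.7 [ 56. 163.]
t 57.77 pos [ 445.  -145.4  242.8] yaw -180.0 w 61.3
shift now-axes m [ 0.0426 -0.1096  0.2197] after-twist axes [-0.0404 -0.1101  0.2198] twist [ 8.000e-02 -3.000e-02  4.143e+01]
```

```bash
python3 -m creep '{"delta_pos":[[0.0145,-0.0364,0],[0.0145,-0.0364,0],[0.0145,-0.0364,0],[0,0,0],[0,0,0],[0,0,0],[0,0,0],[0,0,0],[0,0,0],[0,0,0.03],[0,0,0.035],[0,0,0.035],[0,0,0.035],[0,0,0.035],[0,0,0.03],[0,0,0],[0,0,0]],"twist":[[0,0,0],[0,0,0],[0,0,0],[0,0,7],[0,0,7],[0,0,7],[0,0,7],[0,0,7],[0,0,6.7],[0,0,0],[0,0,0],[0,0,0],[0,0,0],[0,0,0],[0,0,0],[0,0,0],[0,0,0]]}' 0.7|head -1; python3 -c "
from h import *
go([401.1,-254.5,6],138.3)"
```

```text
t: 59.18
t 59.18 pos [ 402.6 -252.3   42.7] yaw 138.6 w 61.5
shift now-axes m [-0.0006 -0.0027  0.0737] after-twist axes [-0.0004 -0.0026  0.0737] twist [ 0.08 -0.19  0.28]
```

```bash
python3 -m creep '{"delta_pos":[[0,-0.0026,0.02],[0,0,0.03],[0,0,0.015],[0,0,0.0075],[0,0,0],[0,0,0]],"twist":[[0,0,0.3],[0,0,0],[0,0,0],[0,0,0],[0,0,0],[0,0,0]]}' - |grep -E "pos|ft"; python3 -m creep '{"delta_pos":[[0,0,0],[0,0,0],[0,0,0],[0,0,0],[0,0,0],[0,0,0]],"twist":[[0,0,0],[0,0,0],[0,0,0],[0,0,0],[0,0,0],[0,0,0]]}' 0;  python3 -m creep '{"delta_pos":[[0,0,-0.02],[0,0,-0.03],[0,0,-0.035],[0,0,-0.035],[0,0,-0.035],[0,0,-0.035],[0,0,0],[0,0,0],[0,0,0],[0,0,0],[0,0,0],[0,0,0],[0,0,0],[0,0,0]],"twist":[[0,0,0],[0,0,0],[0,0,0],[0,0,0],[0,0,0],[0,0,0],[0,0,-7],[0,0,-7],[0,0,-7],[0,0,-7],[0,0,-7],[0,0,-6.6],[0,0,0],[0,0,0]]}' - | grep force; python3 -c "
from h import *
go([576.5,239,200],180)"
```

```text
ee_pos: [403.1, -256.8, -26.9]
ft_force: [0.1, 0.2, 0.1]
t: 60.18
ee_pos: [402.5, -256.8, -27.6]
orientation: [1.12, 2.931, 0.001]
ft_force: [0.4, 0.7, 7.9]
width: 35.3
grasp_force: 30.0
ft_force: [0.0, -0.3, -0.6]
grasp_force: 30.0
t 61.35 pos [ 401.2 -256.4  161.7] yaw 179.6 w 36.1
shift now-axes m [-0.1714  0.4968 -0.0007] after-twist axes [-0.1753  0.4954 -0.0013] twist [ 0.02  0.15 -0.44]
```

```bash
python3 -m creep '{"delta_pos":[[0,0,0],[-0.0117,0.033,0],[-0.0117,0.033,0],[-0.0117,0.033,0],[-0.0117,0.033,0],[-0.0117,0.033,0],[-0.0117,0.033,0],[-0.0117,0.033,0],[-0.0117,0.033,0],[-0.0117,0.033,0],[-0.0117,0.033,0],[-0.0117,0.033,0],[-0.0117,0.033,0],[-0.0117,0.033,0],[-0.0117,0.033,0],[-0.0117,0.033,0],[0,0,0],[0,0,0],[0,0,0]],"twist":[[0,0.1,-0.4],[0,0,0],[0,0,0],[0,0,0],[0,0,0],[0,0,0],[0,0,0],[0,0,0],[0,0,0],[0,0,0],[0,0,0],[0,0,0],[0,0,0],[0,0,0],[0,0,0],[0,0,0],[0,0,0],[0,0,0],[0,0,0]]}' - | grep force; python3 -c "
from h import *
go([576.5,238.5,110],180)"
```

```text
ft_force: [0.3, -0.7, -1.0]
grasp_force: 30.0
t 62.93 pos [574.8 238.4 161.5] yaw -179.9 w 35.7
shift now-axes m [-0.0017  0.0001  0.0885] after-twist axes [-0.0017  0.0001  0.0885] twist [-0.05 -0.01  0.13]
```

```bash
python3 -m creep '{"delta_pos":[[-0.0017,0,0.02],[0,0,0.025],[0,0,0.02],[0,0,0.014],[0,0,0.006],[0,0,0.0025],[0,0,0],[0,0,0]],"twist":[[0,0,0],[0,0,0],[0,0,0],[0,0,0],[0,0,0],[0,0,0],[0,0,0],[0,0,0]]}' - |grep -E "pos|ft"; python3 -m creep '{"delta_pos":[[0,0,0.001],[0,0,0]],"twist":[[0,0,0],[0,0,0]]}' -| grep -E "pos|ft"
```

```text
ee_pos: [578.0, 238.6, 75.5]
ft_force: [0.8, 0.2, -1.5]
ee_pos: [577.9, 239.1, 74.4]
ft_force: [-1.0, -0.1, -0.7]
```

```bash
python3 -m creep '{"delta_pos":[[0,0,0.001],[0,0,0]],"twist":[[0,0,0],[0,0,0]]}' -| grep -E "pos|ft"; python3 -m creep '{"delta_pos":[[0,0,0.001],[0,0,0]],"twist":[[0,0,0],[0,0,0]]}' -| grep -E "pos|ft"
```

```text
ee_pos: [577.5, 239.1, 72.9]
ft_force: [-0.2, 0.1, -1.4]
ee_pos: [578.0, 239.1, 72.5]
ft_force: [-0.8, -1.4, 5.1]
```

```bash
python3 -m creep '{"delta_pos":[[0,0,0],[0,0,0],[0,0,0],[0,0,-0.02],[0,0,-0.04],[0,0,-0.04],[0,0,-0.04],[0.02,0,0],[0.03,-0.01,0],[0.03,-0.02,0],[0.03,-0.02,0],[0.03,0,0],[0,0,0],[0,0,0]],"twist":[[0,0,0],[0,0,0],[0,0,0],[0,0,0],[0,0,0],[0,0,0],[0,0,0],[0,0,0],[0,0,0],[0,0,0],[0,0,0],[0,0,0],[0,0,0],[0,0,0]]}' 0.5|head -1;python3 -m creep '{"delta_pos":[[0,0,0],[0,0,0],[0,0,0],[0,0,0],[0,0,0],[0,0,0],[0,0,0],[0,0,0],[0,0,0],[0,0,0],[0,0,0],[0,0,0],[0,0,0],[0,0,0],[0,0,0]],"twist":[[0,0,6.95],[0,0,6.95],[0,0,6.95],[0,0,6.95],[0,0,6.95],[0,0,6.95],[0,0,6.95],[0,0,6.95],[0,0,6.95],[0,0,6.95],[0,0,6.95],[0,0,6.95],[0,0,6.6],[0,0,0],[0,0,0]]}' 0.4|head -1; python3 -c "
from h import *
shot('wrist','w18'); go([438,188,126],90)
im,P,c=cloud('w18'); z=P[...,2]; Rw,C=np.indices(z.shape)
[print('tray',*b) for b in blobs(P,(abs(P[...,0]-577)<78)&(abs(P[...,1]-268)<70)&(z>107)&(z<125)&(Rw<250),200)]
[print('readers',*b) for b in blobs(P,(abs(P[...,0]-585)<78)&(abs(P[...,1]-112)<90)&(z>135)&(z<165)&(Rw<250),100)]
[print('handle',*b) for b in blobs(P,(P[...,0]<460)&(abs(P[...,1]-188)<90)&(z>135)&(z<165)&(Rw<210),100)]"
```

```text
t: 65.27
t: 66.52
t 66.57 pos [438.2 188.8 211.3] yaw 90.4 w 35.1
shift now-axes m [-0.0008 -0.0004  0.1223] after-twist axes [-0.0008 -0.0002  0.1223] twist [ 0.09 -0.01  0.38]
tray 3570 [576.8 298.5 116.8] [128.   36.7] -0.1 [383.  81.]
tray 3535 [575.9 238.3 116.8] [128.2  36.7] 0.4 [380. 137.]
tray 493 [584.1 200.2 112.6] [141.3   4.4] 0.1 [381. 171.]
readers 874 [530.4 155.9 148.4] [68.9 11.3] 89.7 [347. 217.]
readers 892 [567.7 154.1 148.2] [70.1 11.7] 89.9 [380. 218.]
readers 856 [644.9 152.1 147.7] [76.5 11.9] -89.7 [439. 218.]
readers 884 [605.2 152.5 147.9] [71.4 12.1] -89.2 [410. 219.]
handle 1042 [449.6 208.8 147.9] [79.1 20.3] -89.6 [262. 162.]
```

View pics/w18.png

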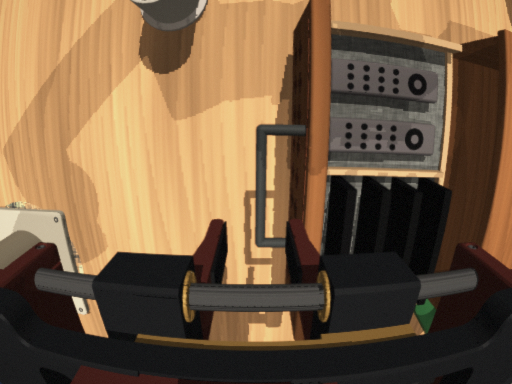

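```bash
python3 -c "
from h import *
im,P,c=cloud('w18'); z=P[...,2]; Rw,C=np.indices(z.shape)
m=(C>250)&(C<274)&(Rw>145)&(Rw<215)&(z>135)&(z<165); print(np.percentile(P[m],[2,50,98],axis=0).round(1))
m=(C>300)&(C<335)&(Rw>60)&(Rw<205)&(z>156)&(z<168); print(np.percentile(P[m],[2,50,98],axis=0).round(1))"
```

```text
[[439.4 165.8 144.4]
 [443.9 197.6 147.9]
 [448.8 227.9 149.7]]
[[483.8 181.9 158. ]
 [491.9 244.3 161.6]
 [501.  302.1 163.2]]
```

```bash
python3 -m creep '{"delta_pos":[[0,0.006,0],[0,0,0.03],[0,0,0.035],[0,0,0.035],[0,0,0.021],[0,0,0],[0,0,0]],"twist":[[0,0,0.3],[0,0,0],[0,0,0],[0,0,0],[0,0,0],[0,0,0],[0,0,0]]}' - |grep -E "pos|ft"; python3 -m creep '{"delta_pos":[[0,0,0],[0,0,0],[0,0,0],[0,0,0],[0,0,0]],"twist":[[0,0,0],[0,0,0],[0,0,0],[0,0,0],[0,0,0]]}' 0
```

```text
ee_pos: [443.4, 188.4, 89.8]
ft_force: [0.7, 1.1, 1.1]
t: 67.57
ee_pos: [444.0, 188.8, 91.4]
orientation: [2.223, 2.218, 0.004]
ft_force: [-1.0, -0.9, 6.6]
width: 9.2
grasp_force: 30.0
```

Held; push in, gently at the end.

```bash
python3 -m creep '{"delta_pos":[[0,0.006,0],[0,0.01,0],[0,0.013,0],[0,0.014,0],[0,0.014,0],[0,0.014,0],[0,0.014,0],[0,0.014,0],[0,0.014,0],[0,0.014,0],[0,0.014,0],[0,0.013,0],[0,0.011,0],[0,0.008,0],[0,0.005,0],[0,0.004,0],[0,0,0],[0,0,0]],"twist":[[0,0,0],[0,0,0],[0,0,0],[0,0,0],[0,0,0],[0,0,0],[0,0,0],[0,0,0],[0,0,0],[0,0,0],[0,0,0],[0,0,0],[0,0,0],[0,0,0],[0,0,0],[0,0,0],[0,0,0],[0,0,0]]}' - |grep -E "pos|ft"; python3 -m creep '{"delta_pos":[[0,0.002,0],[0,0.002,0],[0,0,0]],"twist":[[0,0,0],[0,0,0],[0,0,0]]}' - |grep -E "pos|ft"
```

```text
ee_pos: [627.0, 188.3, 91.5]
ft_force: [2.2, -0.8, 6.6]
ee_pos: [629.9, 188.2, 91.5]
ft_force: [-0.0, -1.1, 7.7]
```

```bash
python3 -m creep '{"delta_pos":[[0,0.002,0],[0,0,0]],"twist":[[0,0,0],[0,0,0]]}' - |grep -E "pos|ft"; python3 -m creep '{"delta_pos":[[0,0.002,0],[0,0,0]],"twist":[[0,0,0],[0,0,0]]}' - |grep -E "pos|ft"
```

```text
ee_pos: [631.8, 188.2, 91.5]
ft_force: [-1.2, -0.5, 7.8]
ee_pos: [632.8, 188.2, 91.5]
ft_force: [-3.0, -0.7, 9.8]
```

```bash
python3 -m creep '{"delta_pos":[[0,0.002,0],[0,0,0]],"twist":[[0,0,0],[0,0,0]]}' - |grep -E "pos|ft"; python3 -m creep '{"delta_pos":[[0,0.001,0],[0,0,0]],"twist":[[0,0,0],[0,0,0]]}' - |grep -E "pos|ft"
```

```text
ee_pos: [632.6, 188.1, 91.4]
ft_force: [-11.9, 0.1, 15.3]
ee_pos: [632.5, 188.1, 91.4]
ft_force: [-14.9, -0.4, 18.3]
```

```bash
python3 -m creep '{"delta_pos":[[0,0,0],[0,0,0],[0,0,0],[0,0,-0.02],[0,0,-0.04],[0,0,-0.04],[0,0,-0.04],[0,0,0],[0,0,0]],"twist":[[0,0,0],[0,0,0],[0,0,0],[0,0,0],[0,0,0],[0,0,0],[0,0,0],[0,0,0],[0,0,0]]}' 0.4|head -2;python3 -c "
from h import *
shot('wrist','w19')
im,P,c=cloud('w19'); z=P[...,2]; Rw,C=np.indices(z.shape)
m=(np.abs(P[...,0]-632)<12)&(Rw<205)&(abs(P[...,1]-205)<30)&(z>135)&(z<155); print('bar',np.percentile(P[m],[2,50,98],axis=0).round(1))
m=(abs(P[...,0]-672)<20)&(Rw<205)&(abs(P[...,1]-205)<50)&(z>156)&(z<168); print('front',np.percentile(P[m],[2,50,98],axis=0).round(1))
go([560,-290,300],90)"
```

```text
t: 70.73
ee_pos: [638.1, 188.5, 233.4]
bar [[629.9 176.4 144.8]
 [634.2 205.8 147.9]
 [638.9 233.5 149.8]]
front [[673.7 172.6 158.5]
 [682.1 213.7 161.6]
 [690.8 253.4 163.5]]
t 70.78 pos [636.6 188.1 230.9] yaw 89.9 w 35.0
shift now-axes m [-0.4783 -0.0754 -0.0324] after-twist axes [-0.4781 -0.0766 -0.0321] twist [ 0.15 -0.02 -0.14]
```

```bash
python3 -m creep '{"delta_pos":[[-0.0365,-0.0025,0],[-0.0365,-0.0025,0],[-0.0365,-0.0025,0],[-0.0365,-0.0025,0],[-0.0365,-0.0025,0],[-0.0365,-0.0025,0],[-0.0365,-0.0025,0],[-0.0365,-0.0025,0],[-0.0365,-0.0025,0],[-0.0365,-0.0025,0],[-0.0365,-0.0025,0],[-0.0365,-0.0025,0],[-0.0365,-0.0025,0],[-0.0365,-0.0025,0],[-0.0365,-0.0025,0],[-0.0365,-0.0025,0],[-0.0365,-0.0025,0],[-0.0365,-0.0025,0],[0,0,0],[0,0,0]],"twist":[[0,0,0],[0,0,0],[0,0,0],[0,0,0],[0,0,0],[0,0,0],[0,0,0],[0,0,0],[0,0,0],[0,0,0],[0,0,0],[0,0,0],[0,0,0],[0,0,0],[0,0,0],[0,0,0],[0,0,0],[0,0,0],[0,0,0],[0,0,0]]}' 0|head -2;python3 -c "
from h import *
shot('wrist','w20')
im,P,c=cloud('w20'); z=P[...,2]; Rw,C=np.indices(z.shape)
s=im.max(2).astype(int)-im.min(2)
[print('switch',*b) for b in blobs(P,(abs(P[...,0]-591)<45)&(abs(P[...,1]+393)<45)&(z>55)&(z<90)&(Rw<215)&(im.max(2)>90),60)]
go([591,-393,100],90)"
```

```text
t: 72.45
ee_pos: [587.9, -470.0, 226.8]
switch 742 [ 586.3 -387.4   74.4] [39.1 38.2] 89.5 [255. 102.]
t 72.5 pos [ 588.5 -468.5  227.4] yaw 89.8 w 0.3
shift now-axes m [0.075  0.0026 0.1646] after-twist axes [0.0755 0.0025 0.1644] twist [-0.11 -0.18 -0.22]
```

```bash
python3 -c "
from h import *
for n in('w1','w20'):
    im,P,c=cloud(n); z=P[...,2]; Rw,C=np.indices(z.shape)
    m=(np.hypot(P[...,0]-588,P[...,1]+389)<32)&(Rw<245)&(z>55); q=P[m]; h=np.percentile(q[:,2],90)
    t=q[abs(q[:,2]-h)<3.5]; (a,b),r=cv2.minEnclosingCircle(t[:,:2].astype(np.float32)); print(n,len(q),h.round(1),len(t),np.median(t,axis=0).round(1),a,b,r)
go([588,-390,100],90)"
```

```text
w1 554 75.6 247 [ 589.7 -389.4   74.9] 590.0242919921875 -390.4056396484375 16.789257049560547
w20 1281 75.3 617 [ 590.2 -391.4   74.6] 589.6539306640625 -390.94024658203125 16.835988998413086
t 72.5 pos [ 588.5 -468.5  227.4] yaw 89.8 w 0.3
shift now-axes m [ 0.0779 -0.0005  0.1646] after-twist axes [ 0.0785 -0.0005  0.1644] twist [-0.11 -0.18 -0.22]
```

```bash
python3 -m creep '{"delta_pos":[[0.026,0.0004,0],[0.026,0.0004,0],[0.0257,0.0004,0],[0,0,0.03],[0,0,0.035],[0,0,0.035],[0,0,0.035],[0,0,0.03],[0,0,0.01],[0,0,0],[0,0,0]],"twist":[[0,0,-0.2],[0,0,0],[0,0,0],[0,0,0],[0,0,0],[0,0,0],[0,0,0],[0,0,0],[0,0,0],[0,0,0],[0,0,0]]}' - ;python3 -c "
from h import *
go([590,-390.7,65],90)"
```

```text
t: 73.42
ee_pos: [591.5, -390.2, 55.8]
orientation: [2.219, 2.224, 0.001]
ft_force: [-0.1, -0.3, 0.6]
width: 0.5
grasp_force: 0.0
t 73.42 pos [ 591.5 -390.2   55.8] yaw 90.1 w 0.5
shift now-axes m [-0.0006 -0.0016  0.0278] after-twist axes [-0.0005 -0.0015  0.0278] twist [ 0.05 -0.03  0.12]
```

```bash
python3 -m creep '{"delta_pos":[[0,-0.0015,0.01],[0,0,0.005],[0,0,0.004],[0,0,0.004],[0,0,0.003],[0,0,0]],"twist":[[0,0,0],[0,0,0],[0,0,0],[0,0,0],[0,0,0],[0,0,0]]}' -|grep -E "pos|ft"; python3 -m creep '{"delta_pos":[[0,0,0.001],[0,0,0.001],[0,0,0]],"twist":[[0,0,0],[0,0,0],[0,0,0]]}' -|grep -E "pos|ft"
```

```text
ee_pos: [590.3, -391.4, 29.9]
ft_force: [-0.3, 0.2, 4.9]
ee_pos: [590.3, -391.5, 29.0]
ft_force: [-0.8, 1.6, 8.4]
```

```bash
python3 -m creep '{"delta_pos":[[0,0,0.001],[0,0,0],[0,0,0]],"twist":[[0,0,0],[0,0,0],[0,0,0]]}' -|grep -E "pos|ft"; python3 -m creep '{"delta_pos":[[0,0,-0.01],[0,0,-0.03],[0,0,-0.04],[0,0,-0.04],[0,0,-0.04],[0,0,0],[0,0,0],[0,0,0]],"twist":[[0,0,0],[0,0,0],[0,0,0],[0,0,0],[0,0,0],[0,0,0],[0,0,0],[0,0,0]]}' -|grep -E "pos|ft"; python3 -c "
from h import *
shot('wrist','w21'); shot('top','t21')
im,P,c=cloud('w21'); z=P[...,2]; Rw,C=np.indices(z.shape)
m=(np.hypot(P[...,0]-590,P[...,1]+391)<32)&(Rw<235)&(z>55); print(m.sum(),m.sum() and np.percentile(P[m][:,2],90))
im,d,c=load('t21'); cv2.imwrite('pics/t21c.png',cv2.resize(im[40:300,60:460,::-1],None,fx=2,fy=2))"
```

```text
ee_pos: [590.3, -391.5, 28.8]
ft_force: [-3.3, 2.5, 14.8]
ee_pos: [589.0, -390.8, 186.0]
ft_force: [-0.2, -0.6, -1.0]
1954 236.26246217039517
```

View pics/t21c.png

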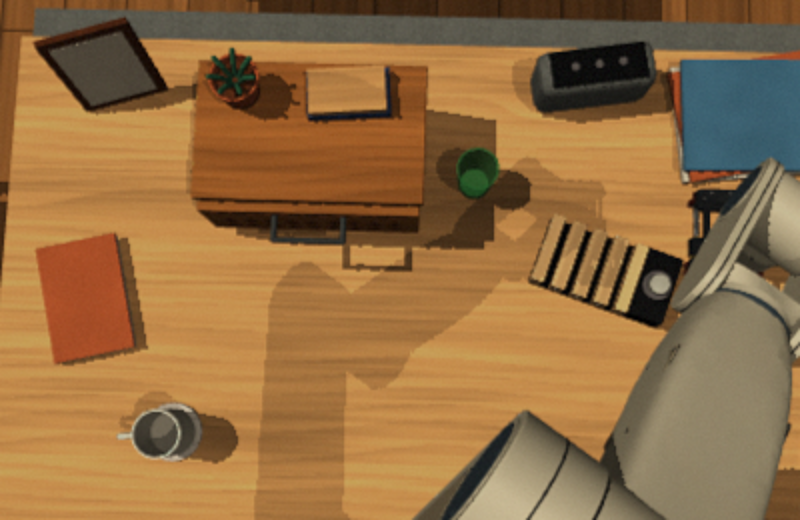

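The top view shows the drawer shut (front at crop row ~215), the dock empty (605,265) with its switch standing free at (659,285), and the other visible things in place. The force reached 14.8 N with no further travel, so the switch was on its stop. Handing in.

```bash
python3 -c "
from workcell import *
print(close_job())"
```

```text
the job is handed in; nothing more can be done
None
```

The job is handed in: all four e-readers stand in rack slots, both remotes lie flat in the tray, the drawer is shut, and the dock's switch was pressed to its stop and released, though `close_job()` returned no verdict.

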